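Lift a ceramic plate with a flat lifter into its cut-out tray

TASK

Take the flat steel lifter by its handle, slide its blade under the white ceramic plate in the U-shaped drying bay, and lift and carry the plate on the blade to the tray whose cut-out has the plate's outline (two clipped corners, not the square one), so that it lies flat and fully home on the ledges. Draw the lifter out and put it down flat on the desk, clear of the tray. Never touch the polished plate with the gripper or press it hard, and leave the eraser, USB stick and cover-glass box where they are.

Things in the scene. Friction and masses are not known exactly. Their poses are not given: they have to be found in the camera images.
- plate: white ceramic plate lying flat, 92 (x) x 100 (y) x 6 mm, about 0.12 kg, too wide to grip; the two corners on its +x side are clipped by 20 mm at 45 degrees. Origin: centre of the underside. It lies loose on the desk, up to 20 mm short of the bay's back bar, within 0.05 rad of the bay's yaw; pushed along +x it slides until it meets that bar
- plate_center (a point): centre of the plate, half-way up (3 mm), axes as the plate. The underside is bevelled: along the straight -x edge a long shallow bevel starts 12 mm inside the outline and meets the upright edge 2.4 mm above the underside, so that a thin nose can get in there; on the other sides the bevel is steep, only 3 mm long
- bay: drying bay fixed to the desk: low aluminium U-shaped fence, 16 mm high, no floor, open to its -x side (towards the robot). Origin: on the desk, where the plate's centre is when the plate touches the back bar. Inner face of the back bar at x = +46 mm; side cheeks with inner faces at y = +-56 mm run from x = 1 to 46 mm
- lifter: lifter, a short spatula, about 0.11 kg, lying flat on its blade. Origin: on the plane of its underside, below the grip point; x forward to the nose, z up. Steel blade 56 mm wide, 3.4 mm thick, from x = 14 to 102 mm. An upright shoulder across the blade, 52 mm wide, top at z = 12 mm, front face at x = 30 mm, stops the plate: 72 mm of blade go under it
- lifter_grip (a point): grip point of the lifter: centre of the part of the handle to grasp, 45 mm above the underside. The handle is a black bar along x, 16 mm wide (y), 20 mm high (z = 35 to 55 mm of the lifter), from 45 mm behind to 27 mm ahead of this point; a neck 14 mm wide, from 14 to 26 mm ahead, joins it to the blade
- lifter_nose (a point): middle of the blade's front edge, 102 mm ahead of the grip point, 3 mm above the underside. The last 18 mm of the underside are ground away at 8 degrees: with the blade level the 0.8 mm thick nose is 2.6 mm up and butts against the plate; tilted about 12 degrees nose down, touching the desk only lightly (0 to 1 mm up), it passes under the -x bevel; pressed on the desk it jams
- tray: the right tray: grey block fixed to the desk, 124 (x) x 132 (y) x 18 mm, with a cut-out of the plate's outline, 2 mm larger on every side, with 3 mm lead-in bevels at the top of its walls. Origin: on the desk below the cut-out's centre; x points from its open front slot (robot side) to the side with the clipped corners
- tray_seat (a point): centre of the right tray's cut-out at ledge height, 11 mm above the desk: place of the seated plate's origin, axes alike. The plate rests on ledges (|y| > 33 mm). Between them a channel 66 mm wide, floor 9 mm lower, runs out through a slot in the -x wall: the blade goes down into it under the plate and out to -x, the wall beside the slot holds the plate back. Walls rise 7 mm above the ledges
- square_tray_seat (a point): the same point of a second tray of the same make and outer size, whose cut-out is a square of 86 mm without clipped corners: the plate does not fit there
- eraser: eraser 21x50x12 mm, bystander between the bay and trays, origin at its underside
- usb_stick: USB stick 18x54x9 mm, bystander between the bay and trays, origin at its underside
- coverslip_box: small box of cover glasses 35x35x21 mm, bystander between the bay and trays, origin at its underside
Things that resemble listed ones, but are neither listed nor needed, are in the scene too. Of the things that look like the plate, the smallest one is meant.

How it is judged:
On the way:
1. the plate is lifted clear on the lifter (height (world z) of plate above 0.03 m and contact force between lifter and plate above 0.3 N and angle between plate's own z axis and vertical below 0.3 rad), for 0.3 s.
At the end, for the whole second after the job is handed in: The plate lies flat in the tray with the clipped corners, on both ledges: within 5 mm of its centre sideways, 2 mm in height, 0.035 rad of level and 0.1 rad of its yaw, at rest. The lifter lies flat on the desk (underside under 6 mm, tilt under 0.1 rad), at rest, and touches neither plate nor tray (horizontal distance between plate and tray_seat below 0.005 m and z of plate in the frame of tray_seat between -0.002 and 0.002 m and angle between plate's own z axis and vertical below 0.035 rad and angle between the x axis of plate and the x axis of tray_seat, either way round below 0.1 rad and linear speed of each of plate, lifter below 0.02 m/s and contact force between lifter and plate below 0.05 N and contact force between lifter and tray below 0.05 N and height (world z) of lifter below 0.006 m and angle between lifter's own z axis and vertical below 0.1 rad).
It fails at once if the gripper touches the plate (contact force between the fingers and plate above 0.5 N).
It fails at once if the lifter presses the plate with more than 40 N (contact force between lifter and plate above 40 N).
It fails at once if the eraser, USB stick or small box is shifted by more than 20 mm (distance of any of eraser, usb_stick, coverslip_box from where it was at the start of the episode above 0.02 m).
It also fails if it takes over 61 s, if anything falls off the work surface, if the arm or the gripper's body presses on something with over 40 N, if the wrist force passes 120 N, or if a joint passes its speed limit or range.

ROBOT

A 7-joint arm with a two-finger parallel gripper is mounted at the origin on a cart in front of the work surface, level with it; the furniture and walls round the work are solid. World frame = base frame: x ahead of the robot, y to its left, z up, the work surface at z = 0. Lengths are in m, angles in rad, forces in N, time in s.
With the tool pointing down it reaches from about 0.4 to 0.85 m from the base axis. Payload 4.5 kg.
Tool frame: the origin (TCP) lies on the centre line of the jaws, within the pads' length; the fingertips stand 8 mm ahead of it and the grasp point (between the pads) lies 11 mm behind it; z points along the fingers, x is the direction in which the jaws open and shut, and the axes are right-handed (so a half turn about z gives the same grasp; the last joint's range is limited). The gripper opens to 88 mm and grips with 3 to 60 N. Pads are 18 mm wide; open, the fingers measure 123 mm over their backs; the gripper's body (75 mm by 187 mm) begins 45 mm behind the grasp point.
Start: joints at [1.202, 0.689, -0.195, 1.565, 0.157, 0.902, -0.215], TCP at [0.245, -0.575, 0.224] pointing down, gripper open.
Joint ranges: [-3.01, 3.01], [-0.46, 2.08], [-1.47, 1.51], [0.13, 2.56], [-1, 4.14], [0.04, 2.09], [-2.66, 2.66]. Speed limits (rad/s): [2.57, 2.57, 3.14, 3.14, 3.14, 3.14, 3.14].

INTERFACE

Orientations are given as a unit quaternion [x, y, z, w].
In Python, from plant import r gives the robot as it stands.
- The arm moves only by the shell command python3 -m pendant 'ROWS' [FORCE]. ROWS is JSON, a list of rows, each a list of 3 entries, a list of its own where there are three numbers: the turn, a rotation vector about the tool's x, y, z in rad, then the shift along the tool's x, y, z in m, then the opening, from 0 (shut) to 1 (fully open). In form: [[[wx, wy, wz], [tx, ty, tz], claw], ...]. A call has 1 to 10 rows; each row is the pose to reach, as a shift and turn from the pose commanded when the call began, along the tool's axes at that moment; what a row does not reach only later rows make up. A row lasts 1/10 s, in which the tool goes at most 50 mm and 8.59 degrees, less where a joint would pass 70% of its speed; a pose out of reach is approached as far as the arm can. A call with a gripper value outside its range is refused whole. The fingers move at their own pace and stop on an object; FORCE is the grip in N (left out, the last holds). Time passes only in rows, so rows that repeat a pose let the fingers close. It gives the time, the measured TCP pose, the force and the opening at its end, in the units of the state.
- r.get_state(): the state, without advancing time (a new reading comes with each control period).
- r.snapshot(name): name is "scene" or "top" or "wrist"; returns a dict with "image" (400x640x3 uint8, red, green, blue), "mtx" (3x3 intrinsics, pixels), "R" (3x3) and "t" (3): a world point X has camera coordinates R X + t; the wrist camera has in their place "T_tool_cam" (4x4, takes a point from camera to tool coordinates, whose origin is the TCP and whose axes are the tool frame's). Camera axes: x right, y down, z forward; pixel columns grow to the right and rows downward; lengths in m; the calibration is good to about 2 mm. A picture is of the moment at which its call begins: read the wrist's pose just before it. There is no depth.
- r.finish_job(): hands the job in, once; it reports no verdict.
The state is a dict: "clock": time; "q": joint angles; "qd": joint speeds; "joint_torque": joint torques, N m; "tool_pos": TCP position; "eef_rot": TCP orientation; "contact_force": force on the tool from outside, world axes, zero at the start; "moment": the same for the moment, N m; "opening": opening from 0.0 (shut) to 1.0 (fully open).
Only numpy, scipy, OpenCV 4.12 (cv2) and the standard library are available. Lean on these libraries where they do the work, as an engineer would, in place of code of your own. Each camera call takes 0.05 s, during which the arm holds its last target. There are 200 camera calls.

## Working session

There is one attempt and no reset: what is moved stays moved. The work goes in short steps, Python scripts to look and compute and a shell command to move; the robot and the scene stay as the last step left them, time stands still between calls to the robot, and variables do not carry over. Pictures are saved under pics/ and viewed, about 8 in all and at most 12, crops included, and the job is handed in when it is done.

```bash
mkdir -p pics; ls; cat > h.py <<'E'
import numpy as np, cv2, json
from scipy.spatial.transform import Rotation as Ro
from plant import r
def snap(name, fn):
    s=r.get_state(); d=r.snapshot(name); cv2.imwrite('pics/'+fn+'.png', cv2.cvtColor(d['image'],cv2.COLOR_RGB2BGR))
    if 'T_tool_cam' in d:
        T=np.eye(4);T[:3,:3]=Ro.from_quat(s['eef_rot']).as_matrix();T[:3,3]=s['tool_pos']
        W=np.linalg.inv(T@np.array(d['T_tool_cam'])); d['R'],d['t']=W[:3,:3],W[:3,3]
    np.savez('pics/'+fn+'.npz',R=d['R'],t=d['t'],K=d['mtx']); return d
def load(fn):
    z=np.load('pics/'+fn+'.npz'); return z['R'],z['t'],z['K']
def onplane(fn,uv,z):
    R,t,K=load(fn); C=-R.T@t; out=[]
    for p in np.atleast_2d(uv):
        d=R.T@np.linalg.solve(K,[p[0],p[1],1]); out.append(C+d*(z-C[2])/d[2])
    return np.array(out)
def tri(obs):
    A=np.zeros((3,3));b=np.zeros(3)
    for fn,p in obs:
        R,t,K=load(fn);C=-R.T@t;d=R.T@np.linalg.solve(K,[p[0],p[1],1]);d/=np.linalg.norm(d)
        M=np.eye(3)-np.outer(d,d);A+=M;b+=M@C
    return np.linalg.solve(A,b)
def proj(fn,X):
    R,t,K=load(fn); c=(R@np.atleast_2d(X).T).T+t; u=(K@c.T).T; return u[:,:2]/u[:,2:]
E
python3 - <<'E'
from h import *
for n in('scene','top','wrist'):
    d=snap(n,n+'0'); print(n,-np.array(d['R']).T@d['t'],d['mtx'][0][0])
print(r.get_state())
E
```

```text
pics
scene [ 0.39252414 -0.66909392  1.15197032] 515.691088846559
top [0.43360902 0.08205679 1.31463212] 494.28709270207554
wrist [ 0.30682645 -0.54800841  0.38385656] 277.6566777485822
{'clock': 0.15, 'q': array([ 1.20179565,  0.68978249, -0.19452663,  1.56607281,  0.15728741,
        0.90250331, -0.21510777]), 'qd': array([ 1.51098622e-03, -2.44209595e-03,  3.22205142e-04, -3.26826617e-03,
       -5.87070783e-06, -1.40435992e-03,  2.32186994e-04]), 'joint_torque': array([-1.58747462e-03, -5.27858377e+01, -1.26874242e+00, -1.53586543e+01,
       -5.25292021e-02,  3.88794186e-03,  9.70900714e-05]), 'tool_pos': array([ 0.24477449, -0.57454241,  0.22310839]), 'eef_rot': array([ 8.34277336e-01, -5.51344586e-01, -5.99124222e-04, -3.40443261e-04]), 'contact_force': array([ 0.57195331,  0.99770142, -0.2863925 ]), 'moment': array([-0.03039244,  0.03130587, -0.00735396]), 'opening': 1.0020701686431854}
```

View pics/top0.png

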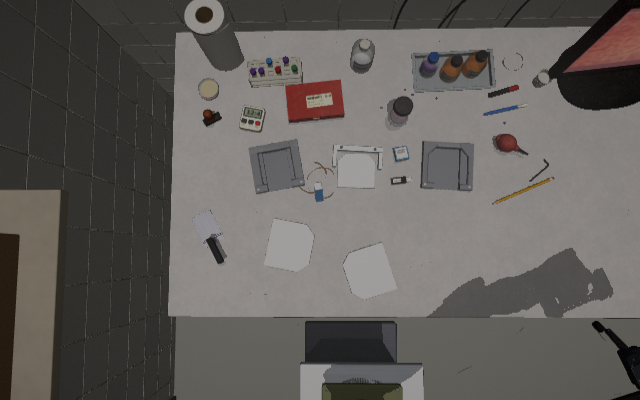

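View pics/scene0.png

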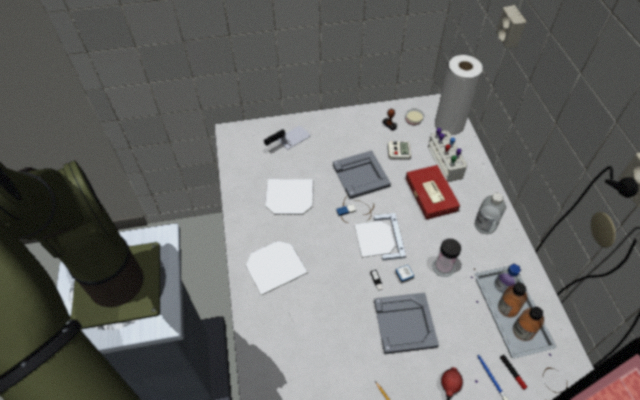

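The top view shows the lifter at about (208,235), with its handle end at (217,250). The plate in the bay is at (357,168), the clipped-corner tray at (447,166) and the square tray at (277,166). The eraser is at (319,192), the USB stick at (401,180) and the cover-glass box at (401,153). The two plates at (290,245) and (370,270) are decoys.

```bash
python3 - <<'E'
from h import *
for n,p,z in [('handle mid',(215,250),.055),('nose',(201,211),0.003),('plate',(357,168),.006),('tray',(447,166),.018),('sq',(277,166),.018),('usb',(401,180),0),('box',(401,153),.02),('eraser',(319,192),.01),('base',(360,380),0)]:
    print(n,onplane('top0',p,z).round(3))
a=cv2.imread('pics/top0.png')
A=cv2.resize(a[120:210,330:490],None,fx=5,fy=5,interpolation=cv2.INTER_CUBIC)
cv2.imwrite('pics/c1.png',A[:450])
B=cv2.resize(a[200:275,180:240],None,fx=8,fy=8,interpolation=cv2.INTER_CUBIC)
cv2.imwrite('pics/c2.png',B)
E
```

```text
handle mid [[0.445 0.373 0.055]]
nose [[0.55  0.425 0.003]]
plate [[0.663 0.007 0.006]]
tray [[ 0.665 -0.23   0.018]]
sq [[0.668 0.22  0.018]]
usb [[ 0.631 -0.111  0.   ]]
box [[ 0.7   -0.109  0.02 ]]
eraser [[0.599 0.108 0.01 ]]
base [[0.111 0.004 0.   ]]
```

View pics/c2.png

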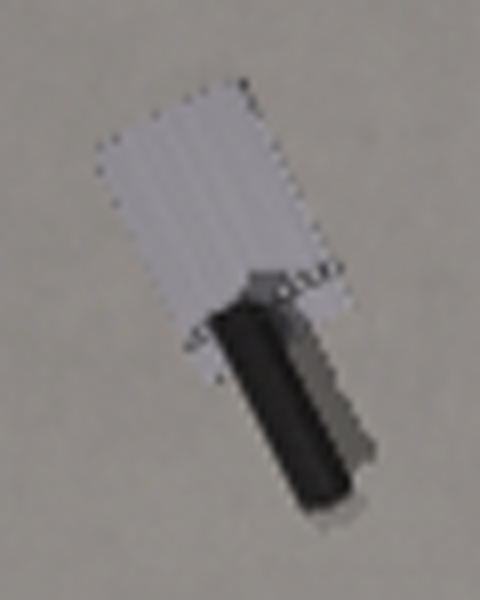

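```bash
cat >> h.py <<'E'
def mat(yaw,pitch=0):
    """tool pose holding the lifter: lifter x along yaw, nose down by pitch; tool z along -lifter z, tool x = lifter -y"""
    L=Ro.from_euler('z',yaw)*Ro.from_euler('y',pitch)
    return L, L*Ro.from_matrix(np.array([[0,-1,0],[-1,0,0],[0,0,-1]]).T)
def go(pos,rot=None,p0=None,q0=None):
    s=r.get_state(); p0=s['tool_pos'] if p0 is None else p0; T=Ro.from_quat(s['eef_rot'] if q0 is None else q0)
    rot=rot or T
    print('turn',(T.inv()*rot).as_rotvec().round(4),'shift',T.inv().apply(np.array(pos)-p0).round(4))
E
python3 - <<'E'
from h import *
R,t,K=load('wrist0'); print(R[2],R[0],K)
go([.60,-.26,.2],mat(0.46)[1])
go([.60,-.26,.2])
E
```

```text
[-0.2419004  -0.10079089 -0.96505202] [ 0.39144621 -0.92019879 -0.00201372] [[277.65667775   0.         320.42716041]
 [  0.         277.65667775 199.11860888]
 [  0.           0.           1.        ]]
turn [ 0.0001  0.0014 -0.0572] shift [-0.1501 -0.4501  0.0233]
turn [0. 0. 0.] shift [-0.1501 -0.4501  0.0233]
```

```bash
python3 - <<'E'
from h import *
go([.66,-.17,.2],mat(0)[1])
E
```

```text
turn [4.000e-04 1.300e-03 4.028e-01] shift [-0.2093 -0.5406  0.0233]
```

```bash
python3 -m pendant '[[[0,0,0],[-0.209,-0.541,0.023],1],[[0,0,0],[-0.209,-0.541,0.023],1],[[0,0,0],[-0.209,-0.541,0.023],1],[[0,0,0.1],[-0.209,-0.541,0.023],1],[[0,0,0.2],[-0.209,-0.541,0.023],1],[[0,0,0.3],[-0.209,-0.541,0.023],1],[[0,0,0.403],[-0.209,-0.541,0.023],1],[[0,0,0.403],[-0.209,-0.541,0.023],1],[[0,0,0.403],[-0.209,-0.541,0.023],1],[[0,0,0.403],[-0.209,-0.541,0.023],1]]' && python3 -m pendant '[[[0,0,0],[0,0,0],1],[[0,0,0],[0,0,0],1]]'; python3 - <<'E'
from h import *
go([.66,-.17,.2],mat(0)[1])
E
```

```text
clock: 1.15
tool_pos: [0.6042, -0.2249, 0.2036]
eef_rot: [0.707, -0.707, -0.0, 0.0]
contact_force: [0.5, -1.4, 0.0]
opening: 1.002
clock: 1.35
tool_pos: [0.6038, -0.2248, 0.2032]
eef_rot: [0.708, -0.706, -0.001, 0.0]
contact_force: [-0.5, -0.7, -0.1]
opening: 0.997
turn [0.0008 0.0007 0.0034] shift [-0.0546 -0.0564  0.0032]
```

```bash
python3 -c "
from h import *
snap('wrist','w1')"; python3 -m pendant '[[[0,0,0],[-0.12,-0.05,0],1],[[0,0,0],[-0.12,-0.05,0],1],[[0,0,0],[-0.12,-0.05,0],1],[[0,0,0],[-0.12,-0.05,0],1],[[0,0,0],[-0.12,-0.05,0],1]]'; python3 - <<'E'
from h import *
snap('wrist','w2')
a=cv2.imread('pics/w1.png');b=cv2.imread('pics/w2.png')
cv2.imwrite('pics/w12.png',np.vstack([a[:300],b[:300]]))
print(r.get_state()['tool_pos'])
E
```

```text
clock: 1.9
tool_pos: [0.6523, -0.1085, 0.2039]
eef_rot: [-0.707, 0.708, -0.0, -0.001]
contact_force: [0.7, -1.0, 0.1]
opening: 1.003
[ 0.65203091 -0.10998311  0.20394562]
```

View pics/w12.png

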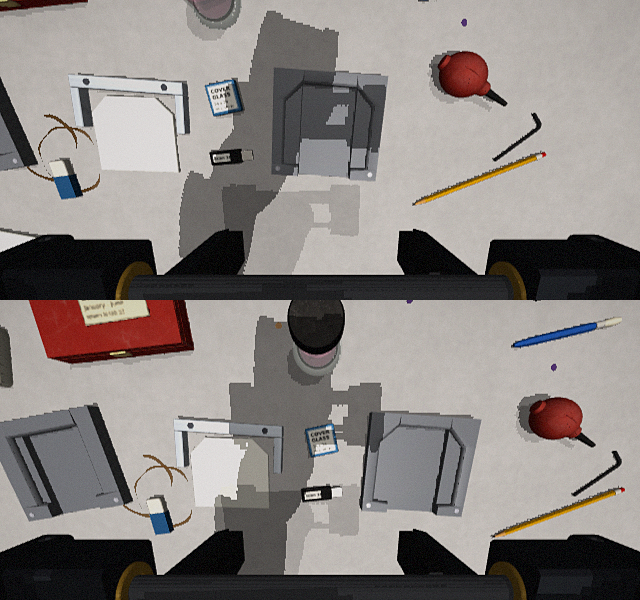

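Both wrist views are clear. In w1 the plate is centred near (138,135), with the bay's fence around it and the clipped tray at (328,125). In w2 the plate is near (230,170) and the tray near (420,165). Next I'll fit outlines to the image edges in both views, leaving height free as a check.

```bash
cat > fit.py <<'E'
from h import *
from scipy.optimize import minimize
from scipy.ndimage import map_coordinates
def grad(fn):
    g=cv2.GaussianBlur(cv2.imread('pics/'+fn+'.png').astype(np.float32),(0,0),1.0)
    gx=cv2.Sobel(g,cv2.CV_32F,1,0)/8; gy=cv2.Sobel(g,cv2.CV_32F,0,1)/8
    return gx,gy
def poly(P,closed=True):
    P=np.array(P,float)/1000; return [(P[i],P[(i+1)%len(P)]) for i in range(len(P) if closed else len(P)-1)]
def octo(hx,hy,c): return [(-hx,-hy),(hx-c,-hy),(hx,-hy+c),(hx,hy-c),(hx-c,hy),(-hx,hy)]
MODEL={'plate':poly(octo(46,50,20)),
 'bay':poly([(1,-56),(46,-56),(46,56),(1,56)],False),
 'tray':poly([(-62,-66),(62,-66),(62,66),(-62,66)])+poly(octo(51,55,20.5))}
def samp(segs,n=40):
    t=np.linspace(.04,.96,n)[:,None]; return [a+(b-a)*t for a,b in segs]
def fit(segs,fns,x0,free_z=False,span=(.012,.012,.06)):
    G={f:grad(f) for f in fns}; S=samp(segs)
    def sc(p):
        c,s=np.cos(p[2]),np.sin(p[2]); v=0
        for f in fns:
            for q in S:
                X=np.c_[p[0]+c*q[:,0]-s*q[:,1],p[1]+s*q[:,0]+c*q[:,1],np.full(len(q),p[3])]
                uv=proj(f,X); e=uv[-1]-uv[0]; L=np.linalg.norm(e); n=np.array([-e[1],e[0]])/L
                g=sum(n[0]*map_coordinates(G[f][0][...,k],[uv[:,1],uv[:,0]],order=1)+n[1]*map_coordinates(G[f][1][...,k],[uv[:,1],uv[:,0]],order=1) for k in range(3))/3
                v-=L*np.mean(np.minimum(np.abs(g),12))
        return v
    best=None; rng=np.random.default_rng(0); z0=x0[3]
    full=lambda p:np.r_[p[:3],p[3]] if free_z else np.r_[p[:3],z0]
    c=[np.array(x0)+np.r_[rng.uniform(-1,1,3)*span,0] for _ in range(500)]+[np.array(x0)]
    c.sort(key=sc)
    for q in c[:6]:
        k=4 if free_z else 3
        sim=np.vstack([q[:k]]+[q[:k]+np.eye(4)[i][:k]*[.003,.003,.02,.004][i] for i in range(k)])
        m=minimize(lambda p:sc(full(p)),q[:k],method='Nelder-Mead',options=dict(initial_simplex=sim,xatol=1e-5,fatol=1e-3,maxiter=400))
        if best is None or m.fun<best[1]: best=(full(m.x),m.fun)
    return best[0].round(4),round(best[1],0)
def draw(img,fn,segs,p,col):
    c,s=np.cos(p[2]),np.sin(p[2])
    for a,b in segs:
        q=np.array([a,b]);X=np.c_[p[0]+c*q[:,0]-s*q[:,1],p[1]+s*q[:,0]+c*q[:,1],[p[3]]*2]
        uv=proj(fn,X)*4; cv2.line(img,*[tuple(int(v+1.5) for v in u) for u in uv],col,1,cv2.LINE_AA)
E
cat > f1.py <<'E'
from fit import *
x0={'plate':[.663,.007,0,.006],'bay':[.668,.007,0,.016],'tray':[.665,-.23,0,.018]}
fin={}
for k in x0:
    fin[k]=fit(MODEL[k],['w1','w2'],x0[k])[0]
    print(k,'both',fin[k],'w1',fit(MODEL[k],['w1'],x0[k])[0],'w2',fit(MODEL[k],['w2'],x0[k])[0],'top',fit(MODEL[k],['top0'],x0[k])[0],'freez',fit(MODEL[k],['w1','w2'],x0[k],True))
print(-load('w1')[0].T@load('w1')[1])
big=cv2.resize(cv2.imread('pics/w1.png'),None,fx=4,fy=4,interpolation=cv2.INTER_CUBIC)
for k,c in zip(x0,[(0,0,255),(0,200,0),(255,0,255)]): draw(big,'w1',MODEL[k],fin[k],c)
cv2.imwrite('pics/ov1.png',cv2.resize(np.hstack([big[240:760,240:800],big[240:760,1060:1600]]),(800,378),interpolation=cv2.INTER_AREA))
E
python3 f1.py
```

```text
plate both [ 0.657   0.0097 -0.0288  0.006 ] w1 [ 0.657   0.0093 -0.0299  0.006 ] w2 [ 0.6572  0.0097 -0.0297  0.006 ] top [ 0.6591  0.0076 -0.039   0.006 ] freez (array([ 0.657 ,  0.01  , -0.0333,  0.0046]), np.float64(-5704.0))
bay both [ 0.6744 -0.0025 -0.0547  0.016 ] w1 [ 0.6631 -0.0025 -0.0801  0.016 ] w2 [ 0.6747 -0.0012 -0.063   0.016 ] top [ 0.664   0.0079 -0.0696  0.016 ] freez (array([ 0.6746, -0.001 , -0.0569,  0.014 ]), np.float64(-3718.0))
tray both [ 0.6671 -0.2314 -0.067   0.018 ] w1 [ 0.6678 -0.2316 -0.065   0.018 ] w2 [ 0.6668 -0.2311 -0.0694  0.018 ] top [ 0.6667 -0.2232 -0.0677  0.018 ] freez (array([ 0.6673, -0.2316, -0.0672,  0.0153]), np.float64(-11797.0))
[ 0.6712319  -0.2242414   0.36405777]
```

View pics/ov1.png

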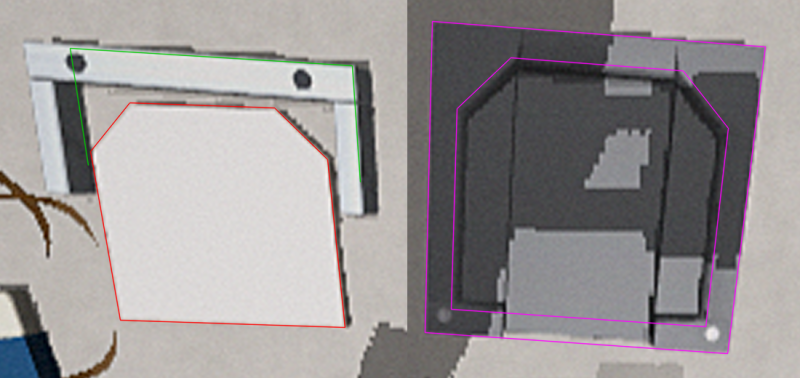

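The plate and tray outlines fit well. The bay fit locked onto the fence's outer edge, so I'll compute it from its inner corners, which read at w1 pixels (79.6,88.2) and (175.2,95.1).

```bash
python3 - <<'E'
from h import *
c=onplane('w1',[(79.6,88.2),(175.2,95.1),(83.4,125.3),(177.3,133.2)],.016);print(c.round(4))
for p in c: pass
d=c[0]-c[1];print('yaw',np.arctan2(-d[0],d[1]),'w',np.linalg.norm(d),'mid',(c[0]+c[1])/2)
go([.46,.34,.2],mat(0.46)[1])
E
```

```text
[[ 0.7104  0.0585  0.016 ]
 [ 0.7031 -0.0526  0.016 ]
 [ 0.6683  0.0634  0.016 ]
 [ 0.6593 -0.0492  0.016 ]]
yaw -0.06574387388675311 w 0.11135370695548241 mid [0.70671475 0.00297677 0.016     ]
turn [ 0.0016 -0.0021 -0.4637] shift [-0.4493  0.1937  0.0031]
```

```bash
python3 -m pendant '[[[0,0,-0.06],[-0.449,0.194,0.003],1],[[0,0,-0.12],[-0.449,0.194,0.003],1],[[0,0,-0.18],[-0.449,0.194,0.003],1],[[0,0,-0.24],[-0.449,0.194,0.003],1],[[0,0,-0.3],[-0.449,0.194,0.003],1],[[0,0,-0.36],[-0.449,0.194,0.003],1],[[0,0,-0.42],[-0.449,0.194,0.003],1],[[0,0,-0.464],[-0.449,0.194,0.003],1],[[0,0,-0.464],[-0.449,0.194,0.003],1],[[0,0,-0.464],[-0.449,0.194,0.003],1]]'; python3 -m pendant '[[[0,0,0],[0,0,0],1],[[0,0,0],[0,0,0],1]]';python3 -c "
from h import *
snap('wrist','w3')";python3 -m pendant '[[[0,0,0],[0,0.05,0],1],[[0,0,0],[0,0.06,0],1],[[0,0,0],[0,0.06,0],1],[[0,0,0],[0,0.06,0],1]]'; python3 - <<'E'
from h import *
snap('wrist','w4')
a=cv2.imread('pics/w3.png');b=cv2.imread('pics/w4.png')
cv2.imwrite('pics/w34.png',np.vstack([a[:300],b[:300]]))
print(r.get_state()['tool_pos'])
E
```

```text
clock: 2.95
tool_pos: [0.4592, 0.3424, 0.2012]
eef_rot: [0.85, -0.527, 0.0, -0.0]
contact_force: [-0.3, 0.8, 0.3]
opening: 1.001
clock: 3.15
tool_pos: [0.4602, 0.3404, 0.201]
eef_rot: [0.85, -0.526, 0.001, 0.0]
contact_force: [-0.5, -1.1, 0.9]
opening: 1.001
clock: 3.6
tool_pos: [0.4079, 0.3146, 0.2014]
eef_rot: [0.85, -0.527, 0.001, -0.001]
contact_force: [-0.1, 0.3, 0.2]
opening: 0.999
[0.40806566 0.31521414 0.20134806]
```

View pics/w34.png

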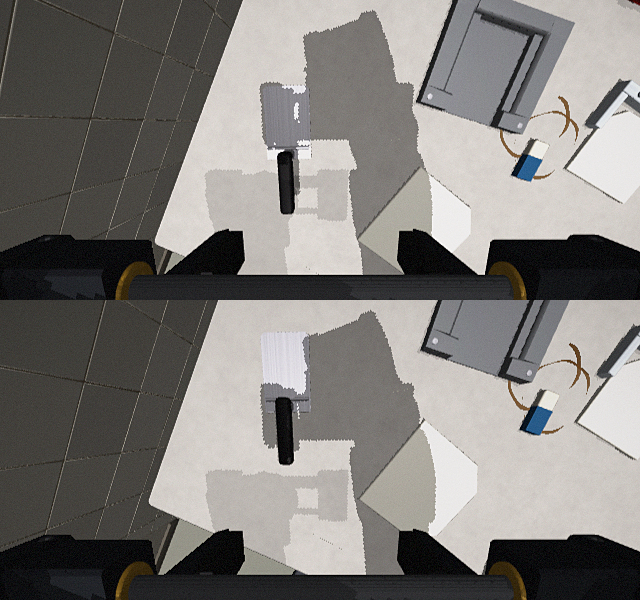

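The lifter's black handle runs from (286,152) to (287,213) in w3, and the nose edge is at about y=82 from x=261 to 310. In w4 the handle runs from (285,98) to (285,165). I'll fit the handle and blade outlines together.

```bash
python3 - <<'E'
import re
s=open('fit.py').read()
s=s.replace("np.full(len(q),p[3])]","p[3]+(q[:,2] if q.shape[1]>2 else np.zeros(len(q)))]")
s=s.replace("[p[3]]*2]","p[3]+(q[:,2] if q.shape[1]>2 else np.zeros(2))]")
s+='''
def p3(P,z,closed=True): return poly([(a,b,z) for a,b in P],closed)
HT=p3([(-45,-8),(27,-8),(27,8),(-45,8)],55)
BL=p3([(32,-28),(102,-28),(102,28),(32,28)],3.4,False)
'''
open('fit.py','w').write(s)
E
cat > f2.py <<'E'
from fit import *
print(tri([('w3',(286,182)),('w4',(285,131))]), 'front end top', tri([('w3',(285.5,152)),('w4',(285,98))]),'nose', tri([('w3',(285.5,82.5)),('w4',(286,32))]))
o=onplane('w3',(286,180),.05)[0]
x0=[o[0],o[1],.46,0]
for f in (['w3','w4'],['w3'],['w4'],['top0']): print(f,'all',fit(HT+BL,f,x0),'handle',fit(HT,f,x0))
print('freez',fit(HT,['w3','w4'],x0,True),fit(BL,['w3','w4'],x0,True))
p=fit(HT+BL,['w3','w4'],x0)[0]
o=[]
for f in('w3','w4'):
    big=cv2.resize(cv2.imread('pics/'+f+'.png'),None,fx=4,fy=4,interpolation=cv2.INTER_CUBIC)
    draw(big,f,HT+BL,p,(0,0,255)); y=280 if f=='w3' else 80
    o.append(big[y:y+620,980:1320])
cv2.imwrite('pics/ov2.png',np.hstack(o)[:600])
E
python3 f2.py
```

```text
[0.44392523 0.37718138 0.04304413] front end top [0.47547063 0.39184954 0.04323143] nose [ 0.54678177  0.43198514 -0.01909944]
['w3', 'w4'] all (array([0.4515, 0.3806, 0.5426, 0.    ]), np.float64(-5185.0)) handle (array([0.4519, 0.3808, 0.4898, 0.    ]), np.float64(-3546.0))
['w3'] all (array([0.4547, 0.3823, 0.5373, 0.    ]), np.float64(-2752.0)) handle (array([0.4541, 0.38  , 0.4853, 0.    ]), np.float64(-1699.0))
['w4'] all (array([0.4512, 0.3806, 0.4899, 0.    ]), np.float64(-2731.0)) handle (array([0.4517, 0.3808, 0.4897, 0.    ]), np.float64(-1851.0))
['top0'] all (array([0.4529, 0.3756, 0.4932, 0.    ]), np.float64(-874.0)) handle (array([0.4511, 0.3755, 0.4286, 0.    ]), np.float64(-758.0))
freez (array([0.4522, 0.3806, 0.4887, 0.0031]), np.float64(-3563.0)) (array([ 0.4495,  0.3863,  0.4746, -0.004 ]), np.float64(-2077.0))
```

View pics/ov2.png

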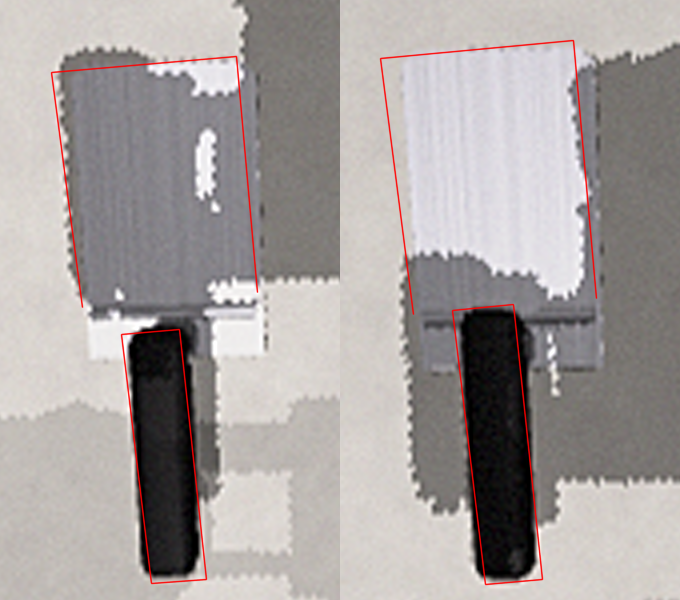

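```bash
python3 - <<'E'
from h import *
px=lambda p:((980+p[0]-340)/4-.375,(80+p[1])/4-.375)
P=onplane('w4',[px(p) for p in [(404,56),(412,250),(593,45),(600,365),(498,50),(423,368)]],.0034);print(P.round(4))
f=lambda d:np.arctan2(d[1],d[0])
print('yaw L',f(P[0]-P[1]),'R',f(P[2]-P[3]),'w',np.linalg.norm(P[0]-P[2]),'len',np.linalg.norm(P[2]-P[3]),'front perp',f(P[0]-P[2])-np.pi/2)
H=onplane('w4',[px(p) for p in [(491,309),(505,578)]],.055);print(H,f(H[0]-H[1]),np.linalg.norm(H[0]-H[1]))
m=(P[0]+P[2])/2
for y in(.44,.46,.48): print(y,m-.102*np.array([np.cos(y),np.sin(y),0]))
# handle triangulate rear/front silhouette
E
```

```text
[[0.528  0.4514 0.0034]
 [0.4811 0.4288 0.0034]
 [0.5548 0.4038 0.0034]
 [0.4765 0.3638 0.0034]
 [0.5415 0.4277 0.0034]
 [0.4515 0.4123 0.0034]]
yaw L 0.4500180698839157 R 0.47256269109552607 w 0.05463780746642083 len 0.0878878891832526 front perp 0.5115086969232432
[[0.47520193 0.39255415 0.055     ]
 [0.41283688 0.36013499 0.055     ]] 0.47938468360228015 0.0702879892782771
0.44 [0.44910335 0.38414367 0.0034    ]
0.46 [0.44999067 0.38230679 0.0034    ]
0.48 [0.45091454 0.38048802 0.0034    ]
```

```bash
python3 - <<'E'
from h import *
go([.4515,.381,.10],mat(.472)[1]); go([.4515,.381,.034],mat(.472)[1])
E
```

```text
turn [-0.0027 -0.0002 -0.0111] shift [-0.0396 -0.0679  0.1015]
turn [-0.0027 -0.0002 -0.0111] shift [-0.0396 -0.0677  0.1675]
```

```bash
python3 -m pendant '[[[0,0,-0.011],[-0.02,-0.034,0.04],1],[[0,0,-0.011],[-0.04,-0.068,0.07],1],[[0,0,-0.011],[-0.04,-0.068,0.11],1],[[0,0,-0.011],[-0.04,-0.068,0.15],1],[[0,0,-0.011],[-0.04,-0.068,0.1675],1],[[0,0,-0.011],[-0.04,-0.068,0.1675],1],[[0,0,-0.011],[-0.04,-0.068,0.1675],1]]' 30; python3 -c "
from h import *
go([.4515,.381,.034],mat(.472)[1]); print(r.get_state()['tool_pos'])"
```

```text
clock: 4.35
tool_pos: [0.45, 0.382, 0.0336]
eef_rot: [0.853, -0.521, 0.0, -0.001]
contact_force: [-0.1, -0.4, -0.0]
opening: 0.998
turn [-0.0015 -0.      0.0018] shift [ 0.0016 -0.0009 -0.0004]
[0.4499876  0.38201567 0.03355896]
```

```bash
python3 -m pendant '[[[0,0,0],[0.001,-0.001,0],0],[[0,0,0],[0.001,-0.001,0],0],[[0,0,0],[0.001,-0.001,0],0],[[0,0,0],[0.001,-0.001,0],0],[[0,0,0],[0.001,-0.001,0],0],[[0,0,0],[0.001,-0.001,0],0],[[0,0,0],[0.001,-0.001,0],0],[[0,0,0],[0.001,-0.001,0],0]]' 50; python3 -c "
from h import *
go([.47,.33,.16],mat(.472)[1]); s=r.get_state();print(s['tool_pos'],s['contact_force'],s['opening'])"
```

```text
clock: 5.15
tool_pos: [0.4499, 0.3813, 0.0334]
eef_rot: [0.854, -0.521, 0.0, 0.0]
contact_force: [0.5, 0.6, -0.1]
opening: 0.304
turn [ 0.     -0.0001  0.0029] shift [ 0.0548  0.0055 -0.1266]
[0.44987422 0.38126929 0.03335625] [ 0.54148774  0.6297602  -0.05185093] 0.30363231510219735
```

```bash
python3 -m pendant '[[[0,0,0],[0,0,0],0],[[0,0,0],[0,0,0],0],[[0,0,0],[0,0,0],0],[[0,0,0],[0,0,0],0],[[0,0,0],[0,0,0],0]]'; python3 -m pendant '[[[0,0,0],[0,0,-0.02],0],[[0,0,0],[0,0,-0.05],0],[[0,0,0],[0,0,-0.09],0],[[0,0,0],[0,0,-0.12],0],[[0,0,0],[0,0,-0.12],0],[[0,0,0],[0,0,-0.12],0]]'; python3 - <<'E'
from h import *
for i in range(4): s=r.get_state();print(s['tool_pos'],s['contact_force'],s['moment'])
go([.575,.012,.16],mat(-.03)[1])
snap('wrist','w5');snap('top','t5');snap('scene','s5')
a=cv2.imread('pics/w5.png')[60:360,180:460]
b=cv2.imread('pics/t5.png')
cv2.imwrite('pics/c5.png',np.hstack([cv2.resize(a,None,fx=1.4,fy=1.4),cv2.resize(b[180:280,180:260],None,fx=4.2,fy=4.2)]))
E
```

```text
clock: 5.65
tool_pos: [0.4498, 0.3813, 0.0333]
eef_rot: [0.854, -0.521, -0.0, 0.0]
contact_force: [-0.0, -0.2, -0.9]
opening: 0.171
clock: 6.25
tool_pos: [0.4499, 0.3812, 0.1536]
eef_rot: [0.854, -0.521, 0.0, -0.0]
contact_force: [1.0, -0.7, -2.1]
opening: 0.168
[0.44986033 0.38121302 0.1535795 ] [ 1.03152344 -0.6764748  -2.05824334] [-0.02253273  0.04024872  0.00232572]
[0.44986033 0.38121302 0.1535795 ] [ 1.03152344 -0.6764748  -2.05824334] [-0.02253273  0.04024872  0.00232572]
[0.44986033 0.38121302 0.1535795 ] [ 1.03152344 -0.6764748  -2.05824334] [-0.02253273  0.04024872  0.00232572]
[0.44986033 0.38121302 0.1535795 ] [ 1.03152344 -0.6764748  -2.05824334] [-0.02253273  0.04024872  0.00232572]
turn [-5.000e-04  2.000e-04  5.048e-01] shift [ 0.3856  0.0575 -0.0065]
```

View pics/c5.png

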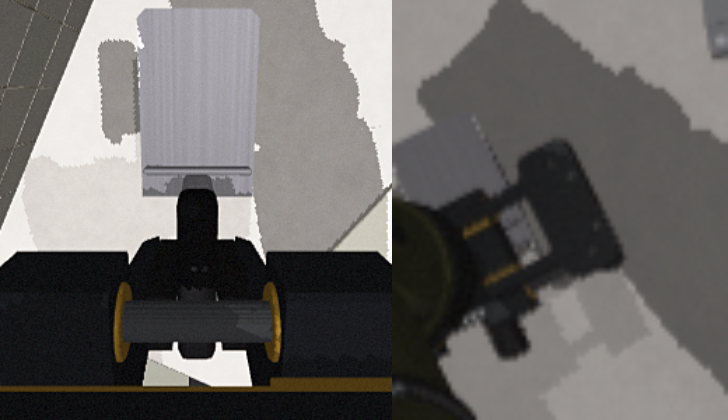

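The lifter is held. In the wrist view its blade spans (139..259, y=10) at the nose and (143..254, y=195) at the rear in crop pixels. Next I'll measure it in the tool frame.

```bash
python3 - <<'E'
from h import *
d=r.snapshot('wrist'); T=np.array(d['T_tool_cam']);K=d['mtx']
print(T.round(4))
def pl(p,z):
    u=np.array([(p[0]+.5)/1.4+180-.5,(p[1]+.5)/1.4+60-.5,1]);v=T[:3,:3]@np.linalg.solve(K,u);return (T[:3,3]+v*(z-T[2,3])/v[2]).round(4)
for n,p in dict(nl=(139,20),nr=(260,20),nm=(199.5,9.5),rl=(143,195),rr=(254,195)).items(): print(n,pl(p,.0306))
for n,p in dict(shl=(145,166),shr=(250,167),hf=(197,190)).items(): print(n,pl(p,.022),pl(p,-.021))
s=r.get_state(); print(s['eef_rot'],Ro.from_quat(s['eef_rot']).as_matrix()[:,2])
E
```

```text
[[ 1.000e+00 -5.000e-04 -5.000e-04 -2.000e-04]
 [ 7.000e-04  9.651e-01  2.619e-01 -6.750e-02]
 [ 4.000e-04 -2.619e-01  9.651e-01 -1.609e-01]
 [ 0.000e+00  0.000e+00  0.000e+00  1.000e+00]]
nl [-0.0266 -0.098   0.0306]
nr [ 0.0285 -0.098   0.0306]
nm [ 0.001  -0.1024  0.0306]
rl [-0.0278 -0.0155  0.0306]
rr [ 0.0289 -0.0155  0.0306]
shl [-0.0251 -0.0322  0.022 ] [-0.0192 -0.0405 -0.021 ]
shr [ 0.0251 -0.0317  0.022 ] [ 0.0192 -0.0401 -0.021 ]
hf [-0.0002 -0.0204  0.022 ] [-0.0002 -0.0314 -0.021 ]
[ 8.53608077e-01 -5.20913338e-01 -4.01727299e-04  1.54372210e-03] [-0.00229413 -0.00221694 -0.99999491]
```

```bash
cat >> h.py <<'E'
H=.0333; NX=.1024
def tcp(P,yaw,pitch,pt=(NX,0,.0026)):
    """TCP pose putting lifter point pt at world P"""
    L,T=mat(yaw,pitch); return np.array(P)+L.apply(np.array([0,0,H])-np.array(pt)),T
def gonose(P,yaw,pitch,pt=(NX,0,.0026),**k):
    p,T=tcp(P,yaw,pitch,pt); print('tcp',p.round(4),end=' '); go(p,T,**k)
def nose():
    s=r.get_state();T=Ro.from_quat(s['eef_rot']); L=T*mat(0)[1].inv()
    e=L.as_euler('ZYX'); f=lambda q:(s['tool_pos']+L.apply(np.array(q)-[0,0,H])).round(4)
    print('nose',f((NX,0,.0026)),'orig',f((0,0,0)),'yaw,pitch,roll',e.round(4),'F',np.round(s['contact_force'],1),'M',np.round(s['moment'],2),'t',s['clock'])
E
python3 - <<'E'
from h import *
nose()
gonose([.582,.0125,.03],-.05,.2094)
E
```

```text
nose [0.54   0.4273 0.1208] orig [0.4489 0.3805 0.1185] yaw,pitch,roll [ 0.475   0.0031 -0.0009] F [ 0.7  0.2 -1.6] M [-0.03  0.04  0.05] t 6.45
tcp [0.4883 0.0172 0.0813] turn [-0.2018 -0.0567  0.5228] shift [0.341  0.131  0.0712]
```

```bash
python3 -m pendant '[[[0,0,0.04],[0.045,0,0],0],[[-0.03,-0.01,0.1],[0.09,0.02,0],0],[[-0.06,-0.02,0.18],[0.135,0.04,0],0],[[-0.09,-0.03,0.26],[0.18,0.06,0],0],[[-0.12,-0.035,0.34],[0.225,0.08,0.01],0],[[-0.16,-0.045,0.42],[0.27,0.1,0.03],0],[[-0.18,-0.05,0.47],[0.31,0.12,0.05],0],[[-0.202,-0.057,0.523],[0.341,0.131,0.0712],0],[[-0.202,-0.057,0.523],[0.341,0.131,0.0712],0],[[-0.202,-0.057,0.523],[0.341,0.131,0.0712],0]]';  python3 -m pendant '[[[0,0,0],[0,0,0],0],[[0,0,0],[0,0,0],0],[[0,0,0],[0,0,0],0]]'; python3 - <<'E'
from h import *
nose()
gonose([.582,.0125,.005],-.05,.2094)
snap('wrist','w6');snap('scene','s6')
a=cv2.imread('pics/w6.png')
cv2.imwrite('pics/c6.png',cv2.resize(a[0:300,120:520],None,fx=2,fy=2,interpolation=cv2.INTER_CUBIC))
E
```

```text
clock: 7.45
tool_pos: [0.4886, 0.0173, 0.0809]
eef_rot: [-0.685, 0.721, 0.077, -0.071]
contact_force: [-0.9, -0.2, -0.7]
opening: 0.171
clock: 7.75
tool_pos: [0.4894, 0.0196, 0.0826]
eef_rot: [-0.686, 0.72, 0.076, -0.07]
contact_force: [0.7, 0.2, -0.8]
opening: 0.168
nose [0.5833 0.0153 0.0316] orig [0.4826 0.02   0.05  ] yaw,pitch,roll [-0.0471  0.2066  0.0034] F [ 0.7  0.2 -0.8] M [ 0.01 -0.19  0.04] t 7.75
tcp [0.4883 0.0172 0.0563] turn [-0.0028  0.0029  0.0028] shift [ 0.0025 -0.0044  0.026 ]
```

View pics/c6.png

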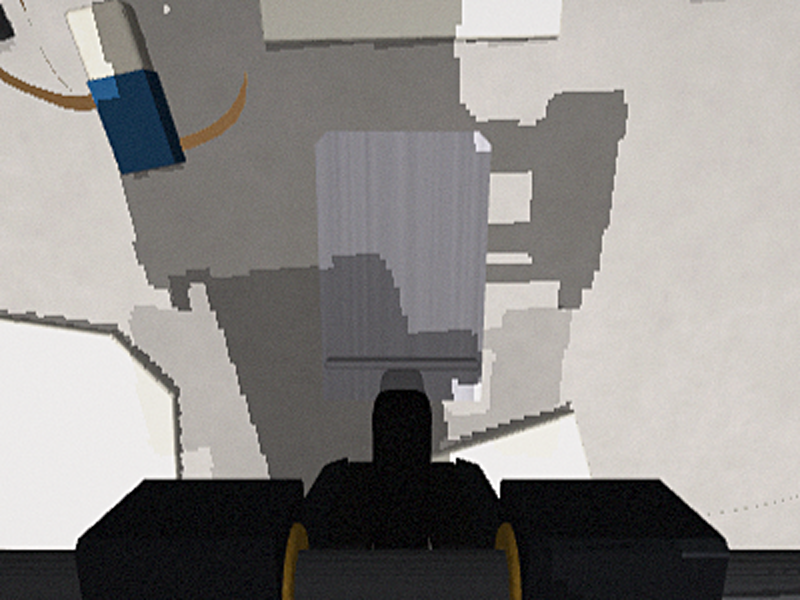

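The plate's -x edge runs from (262,42) to (560,38) in the crop, ahead of the blade nose, which spans x=315..491 at y=132. The eraser at (130,90) is well clear of the blade.

```bash
python3 - <<'E'
from h import *
p=onplane('w6',[(251,21),(400,19)],.004);print(p.round(4),np.linalg.norm(p[0]-p[1]))
d=p[0]-p[1];print('yaw',np.arctan2(-d[0],d[1]),'mid',p.mean(0))
print('nose px',proj('w6',[.5833,.0153,.0316]), 'seen',(120+403/2,131/2))
nose()
gonose([.582,.0125,.006],-.05,.2094)
E
python3 -m pendant '[[[0,0,0],[0,0,0],0]]'; python3 -c "
from h import *
nose()"
```

```text
[[ 0.6126  0.0615  0.004 ]
 [ 0.6088 -0.0392  0.004 ]] 0.10076561600343914
yaw -0.03751709386118568 mid [0.61066469 0.01116767 0.004     ]
nose px [[321.09469046  66.26962149]] seen (321.5, 65.5)
nose [0.5833 0.0146 0.0315] orig [0.4826 0.0195 0.05  ] yaw,pitch,roll [-0.0481  0.2067  0.003 ] F [ 0.6  0.2 -1.3] M [ 0.02 -0.18  0.03] t 7.85
tcp [0.4883 0.0172 0.0573] turn [-0.0027  0.0026  0.0019] shift [ 0.002  -0.0042  0.0249]
clock: 7.95
tool_pos: [0.4894, 0.0186, 0.0825]
eef_rot: [-0.686, 0.72, 0.076, -0.07]
contact_force: [-0.2, 0.1, -1.3]
opening: 0.17
nose [0.5832 0.014  0.0314] orig [0.4826 0.019  0.0499] yaw,pitch,roll [-0.049   0.207   0.0028] F [-0.2  0.1 -1.3] M [ 0.02 -0.17 -0.01] t 7.95
```

```bash
python3 - <<'E'
from h import *
gonose([.584,.0125,.004],-.04,.2094)
E
```

```text
tcp [0.4903 0.0163 0.0553] turn [-0.0025  0.0046 -0.0088] shift [ 0.0023 -0.0066  0.0263]
```

```bash
python3 -m pendant '[[[-0.0025,0,-0.009],[0.001,-0.003,0.01],0],[[-0.0025,0,-0.009],[0.0015,-0.005,0.02],0],[[-0.0025,0,-0.009],[0.0015,-0.0066,0.0263],0],[[-0.0025,0,-0.009],[0.0015,-0.0066,0.0263],0],[[-0.0025,0,-0.009],[0.0015,-0.0066,0.0263],0]]'; python3 -c "
from h import *
nose()
gonose([.584,.0125,.0005],-.04,.2094)"
```

```text
clock: 8.45
tool_pos: [0.49, 0.0166, 0.0547]
eef_rot: [-0.689, 0.718, 0.077, -0.071]
contact_force: [-0.7, 1.9, -1.2]
opening: 0.173
nose [0.5836 0.0129 0.0033] orig [0.483  0.017  0.0222] yaw,pitch,roll [-0.0407  0.2108  0.0044] F [-0.7  1.9 -1.2] M [ 0.01 -0.21  0.04] t 8.45
tcp [0.4903 0.0163 0.0518] turn [ 0.0014  0.0046 -0.0007] shift [ 0.0003 -0.0009  0.0028]
```

```bash
python3 -m pendant '[[[0,0.004,0],[0,-0.0005,0.0012],0],[[0,0.004,0],[0,-0.0005,0.0018],0],[[0,0.004,0],[0,-0.0005,0.0018],0],[[0,0.004,0],[0,-0.0005,0.0018],0]]'; python3 -c "
from h import *
nose()"; python3 -m pendant '[[[0,0,0],[0,-0.0002,0.001],0],[[0,0,0],[0,-0.0002,0.001],0],[[0,0,0],[0,-0.0002,0.001],0]]'; python3 -c "
from h import *
nose()"
```

```text
clock: 8.85
tool_pos: [0.4905, 0.0167, 0.0534]
eef_rot: [-0.689, 0.717, 0.076, -0.072]
contact_force: [0.5, -0.5, -1.4]
opening: 0.172
nose [0.5842 0.0129 0.0021] orig [0.4835 0.017  0.0208] yaw,pitch,roll [-0.0405  0.2096  0.0005] F [ 0.5 -0.5 -1.4] M [ 0.05 -0.24 -0.01] t 8.85
clock: 9.15
tool_pos: [0.4904, 0.0166, 0.0522]
eef_rot: [-0.689, 0.717, 0.076, -0.072]
contact_force: [-0.4, 0.4, -0.5]
opening: 0.172
nose [0.584  0.0128 0.0009] orig [0.4834 0.0169 0.0196] yaw,pitch,roll [-0.0406  0.2099  0.0005] F [-0.4  0.4 -0.5] M [ 0.   -0.27 -0.04] t 9.15
```

```bash
python3 -m pendant '[[[0,0,0],[0,-0.0001,0.0006],0],[[0,0,0],[0,-0.0001,0.0006],0],[[0,0,0],[0,-0.0001,0.0006],0]]'; python3 -c "
from h import *
nose()";python3 -m pendant '[[[0,0,0],[0,-0.0001,0.0006],0],[[0,0,0],[0,-0.0001,0.0006],0],[[0,0,0],[0,-0.0001,0.0006],0]]'; python3 -c "
from h import *
nose()"
```

```text
clock: 9.45
tool_pos: [0.4903, 0.0166, 0.0516]
eef_rot: [-0.689, 0.717, 0.076, -0.072]
contact_force: [0.1, -0.8, -1.0]
opening: 0.176
nose [5.84e-01 1.28e-02 2.00e-04] orig [0.4834 0.0169 0.019 ] yaw,pitch,roll [-0.0406  0.2099  0.0005] F [ 0.1 -0.8 -1. ] M [ 0.07 -0.23  0.02] t 9.45
clock: 9.75
tool_pos: [0.4901, 0.0166, 0.051]
eef_rot: [-0.689, 0.717, 0.076, -0.073]
contact_force: [-1.0, 0.1, 1.0]
opening: 0.172
nose [ 5.837e-01  1.280e-02 -4.000e-04] orig [0.4831 0.0169 0.0185] yaw,pitch,roll [-0.0406  0.2103  0.0004] F [-1.   0.1  1. ] M [ 0.04 -0.08  0.04] t 9.75
```

```bash
python3 -m pendant '[[[0,0,0],[0,-0.003,-0.0013],0],[[0,0,0],[0,-0.008,-0.0024],0],[[0,0,0],[0,-0.013,-0.0034],0],[[0,0,0],[0,-0.018,-0.0045],0],[[0,0,0],[0,-0.023,-0.0055],0],[[0,0,0],[0,-0.027,-0.0064],0],[[0,0,0],[0,-0.03,-0.007],0],[[0,0,0],[0,-0.033,-0.0077],0]]'; python3 -c "
from h import *
nose()"; python3 -m pendant '[[[0,0,0],[0,-0.003,-0.0006],0],[[0,0,0],[0,-0.006,-0.0013],0],[[0,0,0],[0,-0.008,-0.0017],0],[[0,0,0],[0,-0.01,-0.0021],0],[[0,0,0],[0,-0.01,-0.0021],0]]';python3 -c "
from h import *
nose()
snap('wrist','w7')
a=cv2.imread('pics/w7.png')
cv2.imwrite('pics/c7.png',cv2.resize(a[0:240,170:490],None,fx=2,fy=2,interpolation=cv2.INTER_CUBIC))"
```

```text
clock: 10.55
tool_pos: [0.5242, 0.0152, 0.0516]
eef_rot: [-0.689, 0.717, 0.076, -0.073]
contact_force: [-1.9, 0.2, 1.2]
opening: 0.173
nose [6.179e-01 1.150e-02 2.000e-04] orig [0.5173 0.0155 0.0191] yaw,pitch,roll [-0.0406  0.2103  0.0005] F [-1.9  0.2  1.2] M [ 0.03  0.25 -0.02] t 10.55
clock: 11.05
tool_pos: [0.5345, 0.0148, 0.0516]
eef_rot: [-0.689, 0.717, 0.076, -0.072]
contact_force: [-2.6, -0.1, -0.3]
opening: 0.174
nose [6.282e-01 1.100e-02 2.000e-04] orig [0.5275 0.0151 0.019 ] yaw,pitch,roll [-0.0407  0.2099  0.0005] F [-2.6 -0.1 -0.3] M [0.07 0.25 0.01] t 11.05
```

View pics/c7.png

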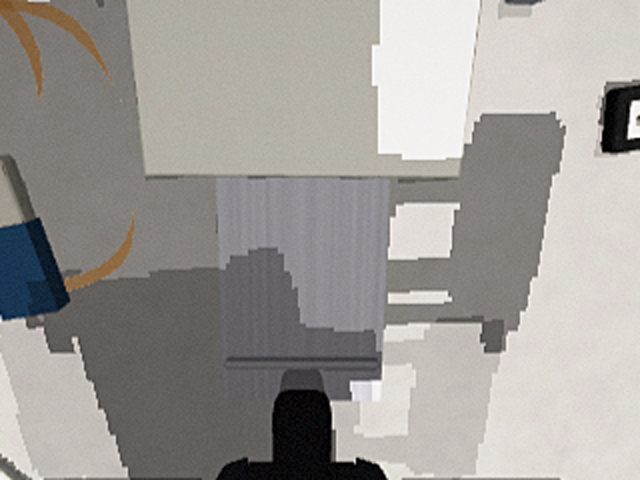

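The plate edge crosses the blade at about y=176 in the crop, and the shoulder is at y=360. Next I'll check how far the blade is under.

```bash
python3 - <<'E'
from h import *
p=onplane('w7',[(170+146/2,177/2),(170+462/2,176/2)],.0045);print(p,p.mean(0))
nose()
print('nose would be px',proj('w7',[.628,.011,.001]),'edge seen at',(170+303/2,88))
E
```

```text
[[ 0.61754526  0.06154017  0.0045    ]
 [ 0.61366127 -0.03951041  0.0045    ]] [0.61560327 0.01101488 0.0045    ]
nose [6.282e-01 1.100e-02 2.000e-04] orig [0.5275 0.0151 0.019 ] yaw,pitch,roll [-0.0407  0.2098  0.0005] F [-2.6  0.3  1.4] M [0.06 0.27 0.01] t 11.1
nose would be px [[321.19170359  66.63548814]] edge seen at (321.5, 88)
```

```bash
python3 - <<'E'
from h import *
dirx=np.array([1,-.0407]);b=np.array([.6282,.0110])
def n(adv,z): return np.r_[b+dirx*adv,z]
def heel(adv,z,pitch): # nose at adv; give heel ref
    return n(adv-.018*np.cos(pitch),z)
gonose(n(.006,.0004),-.0407,.2094)
gonose(heel(.011,.0006,.14),-.0407,.14,(NX-.018,0,0))
gonose(heel(.016,.0006,.07),-.0407,.07,(NX-.018,0,0))
gonose(heel(.021,.0006,0),-.0407,0.0,(NX-.018,0,0))
gonose(heel(.045,.0006,0),-.0407,0.0,(NX-.018,0,0))
E
```

```text
tcp [0.5405 0.0146 0.0517] turn [0.0004 0.0005 0.    ] shift [-0.     -0.0059 -0.0014]
tcp [0.5425 0.0145 0.0454] turn [0.0698 0.0005 0.    ] shift [-0.     -0.0092  0.0044]
tcp [0.5444 0.0144 0.0397] turn [0.1398 0.0005 0.    ] shift [ 0.     -0.0122  0.0095]
tcp [0.5469 0.0143 0.0339] turn [ 0.2098  0.0005 -0.    ] shift [ 0.     -0.0158  0.0147]
tcp [0.5709 0.0133 0.0339] turn [ 0.2098  0.0005 -0.    ] shift [ 0.     -0.0393  0.0097]
```

```bash
python3 -m pendant '[[[0,0,0],[0,-0.003,-0.0007],0],[[0,0,0],[0,-0.0059,-0.0014],0],[[0.035,0,0],[0,-0.0076,0.0015],0],[[0.07,0,0],[0,-0.0092,0.0044],0],[[0.105,0,0],[0,-0.0107,0.007],0],[[0.14,0,0],[0,-0.0122,0.0095],0],[[0.175,0,0],[0,-0.014,0.0121],0],[[0.21,0,0],[0,-0.0158,0.0147],0],[[0.21,0,0],[0,-0.0158,0.0147],0],[[0.21,0,0],[0,-0.0158,0.0147],0]]'; python3 -c "
from h import *
nose()"
```

```text
clock: 12.1
tool_pos: [0.547, 0.0144, 0.034]
eef_rot: [-0.693, 0.721, 0.0, 0.0]
contact_force: [-3.0, -0.1, 0.4]
opening: 0.174
nose [0.6493 0.0102 0.0033] orig [0.547  0.0144 0.0007] yaw,pitch,roll [-0.0406  0.0003  0.0004] F [-3.  -0.1  0.4] M [0.07 0.58 0.02] t 12.1
```

```bash
python3 -m pendant '[[[0,0,0],[0,-0.005,0],0],[[0,0,0],[0,-0.01,0],0],[[0,0,0],[0,-0.015,0],0],[[0,0,0],[0,-0.02,0],0],[[0,0,0],[0,-0.025,0],0],[[0,0,0],[0,-0.03,0],0],[[0,0,0],[0,-0.033,0],0],[[0,0,0],[0,-0.033,0],0]]'; python3 -c "
from h import *
nose();snap('wrist','w8')
a=cv2.imread('pics/w8.png')
cv2.imwrite('pics/c8.png',cv2.resize(a[0:260,170:490],None,fx=2,fy=2,interpolation=cv2.INTER_CUBIC))"
```

```text
clock: 12.9
tool_pos: [0.5787, 0.0129, 0.0338]
eef_rot: [-0.693, 0.721, 0.001, -0.001]
contact_force: [-5.4, 0.0, 3.0]
opening: 0.17
nose [0.681  0.0088 0.0028] orig [5.787e-01 1.290e-02 5.000e-04] yaw,pitch,roll [-0.0407  0.0027  0.0003] F [-5.4  0.   3. ] M [0.1  1.31 0.03] t 12.9
```

View pics/c8.png

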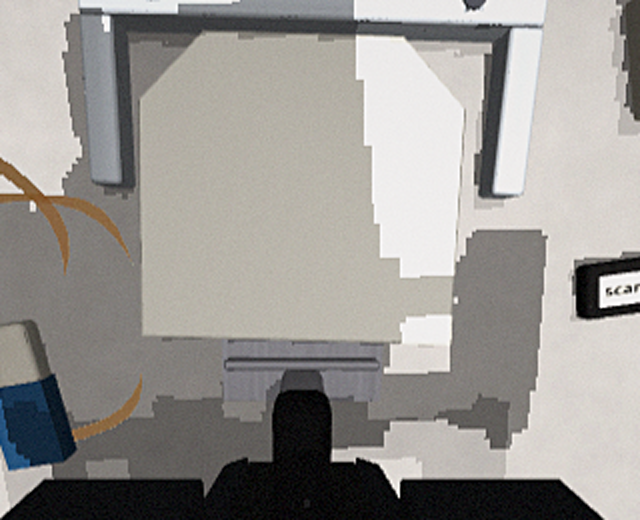

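The plate rests against the back bar, with its -x edge at y≈340. The shoulder is at y≈360, so 6–7 mm remains.

```bash
python3 -m pendant '[[[0,0,0.006],[0,-0.002,0],0],[[0,0,0.012],[0,-0.004,0],0],[[0,0,0.015],[0,-0.0055,0],0],[[0,0,0.015],[0,-0.0055,0],0]]'; python3 -c "
from h import *
nose()";  python3 -m pendant '[[[0,0,0],[0,-0.001,0],0],[[0,0,0],[0,-0.0015,0],0],[[0,0,0],[0,-0.0015,0],0]]'; python3 -c "
from h import *
nose();snap('wrist','w9')
"
```

```text
clock: 13.35
tool_pos: [0.5825, 0.0132, 0.0337]
eef_rot: [-0.687, 0.726, 0.002, -0.002]
contact_force: [-9.0, 1.3, 5.2]
opening: 0.173
nose [0.6846 0.0076 0.0024] orig [5.823e-01 1.320e-02 4.000e-04] yaw,pitch,roll [-0.0551  0.0059  0.0004] F [-9.   1.3  5.2] M [0.25 1.83 0.03] t 13.35
clock: 13.65
tool_pos: [0.5831, 0.0131, 0.0337]
eef_rot: [-0.687, 0.726, 0.003, -0.002]
contact_force: [-9.6, 1.0, 6.2]
opening: 0.171
nose [0.6851 0.0075 0.0022] orig [5.829e-01 1.320e-02 4.000e-04] yaw,pitch,roll [-0.055   0.0076  0.0003] F [-9.6  1.   6.2] M [0.32 2.13 0.02] t 13.65
```

```bash
python3 -m pendant '[[[0.01,0,0],[0,0.0005,-0.002],0],[[0.02,0,0],[0,0.001,-0.004],0],[[0.03,0,0],[0,0.001,-0.007],0],[[0.04,0,0],[0,0.001,-0.011],0],[[0.05,0,0],[0,0.001,-0.016],0],[[0.05,0,0],[0,0.001,-0.022],0],[[0.05,0,0],[0,0.001,-0.022],0]]'; python3 -c "
from h import *
nose();snap('wrist','w10')
a=cv2.imread('pics/w10.png')
cv2.imwrite('pics/c10.png',cv2.resize(a[0:260,170:490],None,fx=2,fy=2,interpolation=cv2.INTER_CUBIC))"
```

```text
clock: 14.4
tool_pos: [0.5879, 0.0127, 0.0575]
eef_rot: [-0.687, 0.726, -0.02, 0.019]
contact_force: [0.6, 0.4, -1.8]
opening: 0.174
nose [0.6917 0.0069 0.0325] orig [0.5897 0.0126 0.0243] yaw,pitch,roll [-0.0559 -0.0548  0.0009] F [ 0.6  0.4 -1.8] M [0.07 0.21 0.01] t 14.4
```

View pics/c10.png

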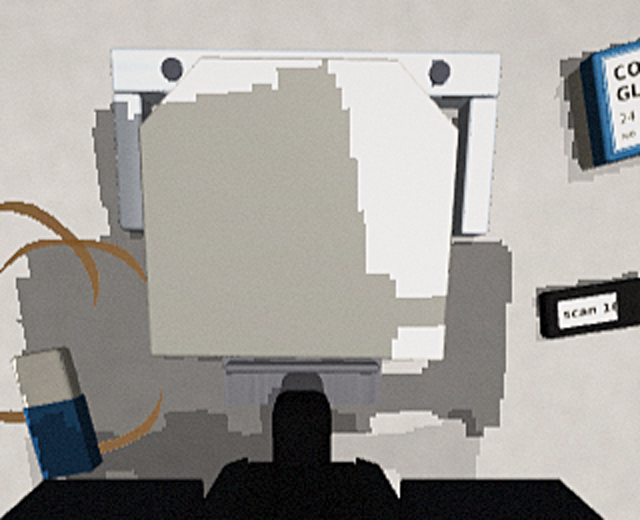

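The plate is up on the blade, with its edge against the shoulder at y≈358 and the bay below it. That was the twelfth and last view, so from here I'll measure by number only.

```bash
python3 -m pendant '[[[0,0,0],[0,0,-0.008],0],[[0,0,0],[0,0,-0.018],0],[[0,0,0],[0,0,-0.03],0],[[0,0,0],[0,0,-0.04],0],[[0,0,0],[0,0,-0.045],0],[[0,0,0],[0,0,-0.045],0]]'; python3 - <<'E'
from h import *
nose()
print(onplane('w2',[(290,60),(315,72),(340,60)],0).round(3))
c,s=np.cos(-.067),np.sin(-.067)
gonose([.6673-.076*c,-.2314-.076*s,.068],-.067,-.02,(0,0,0))
E
```

```text
clock: 15.05
tool_pos: [0.5841, 0.0129, 0.1021]
eef_rot: [-0.687, 0.726, -0.019, 0.018]
contact_force: [-0.1, -0.9, -2.2]
opening: 0.172
nose [0.6878 0.0071 0.0767] orig [0.5858 0.0128 0.0688] yaw,pitch,roll [-0.0558 -0.0521  0.0008] F [-0.1 -0.9 -2.2] M [ 0.05  0.24 -0.03] t 15.05
[[ 0.793 -0.072  0.   ]
 [ 0.78  -0.102  0.   ]
 [ 0.793 -0.132  0.   ]]
tcp [ 0.5908 -0.2263  0.1013] turn [-0.0321  0.0012  0.0112] shift [ 0.2384 -0.02    0.0016]
```

```bash
python3 -m pendant '[[[0,0,0],[0.01,0,0],0],[[0,0,0],[0.03,-0.003,0],0],[[0,0,0],[0.06,-0.006,0],0],[[0,0,0],[0.095,-0.009,0],0],[[0,0,0],[0.13,-0.012,0],0],[[-0.01,0,0.003],[0.165,-0.015,0],0],[[-0.02,0,0.006],[0.195,-0.018,0],0],[[-0.025,0,0.009],[0.22,-0.02,0],0],[[-0.03,0,0.011],[0.233,-0.02,0],0],[[-0.032,0,0.011],[0.2384,-0.02,0],0]]'; python3 -m pendant '[[[-0.01,0,0],[0,0,0],0],[[-0.02,0,0],[0,0,0],0],[[-0.02,0,0],[0,0,0],0],[[-0.02,0,0],[0,0,0],0]]'; cat > f3.py <<'E'
import sys
from fit import *
n=sys.argv[1]; d=snap('wrist',n); s=r.get_state(); nose()
L=Ro.from_quat(s['eef_rot'])*mat(0)[1].inv(); yaw,pitch,_=L.as_euler('ZYX')
zp=(s['tool_pos']+L.apply([.076,0,.0094-H]))[2]
o=s['tool_pos']+L.apply([.0757,0,-H]); print('expected',o[:2].round(4),'ztop',zp.round(4))
p,v=fit(MODEL['plate'],[n],[o[0],o[1],yaw,zp],span=(.008,.008,.04)); print('plate',p,v)
pz,v=fit(MODEL['plate'],[n],p,True,span=(.004,.004,.02)); print('plate freez',pz,v)
q,v=fit(MODEL['tray'],[n],[.6673,-.2314,-.067,.018],span=(.006,.006,.02)); print('tray',q,v)
out=poly([(-62,-66),(62,-66),(62,66),(-62,66)])
q2,v=fit(out,[n],[.6673,-.2314,-.067,.018],span=(.006,.006,.02)); print('tray outer',q2,v)
E
python3 f3.py w11
```

```text
clock: 16.05
tool_pos: [0.589, -0.2285, 0.1012]
eef_rot: [-0.682, 0.731, -0.006, 0.006]
contact_force: [-0.5, 0.2, -2.5]
opening: 0.169
clock: 16.45
tool_pos: [0.5906, -0.2247, 0.1018]
eef_rot: [-0.684, 0.73, 0.001, -0.0]
contact_force: [-0.1, -0.1, -2.0]
opening: 0.172
nose [ 0.6925 -0.2318  0.0709] orig [ 0.5903 -0.2251  0.0685] yaw,pitch,roll [-0.065   0.002   0.0013] F [ 0.3  0.5 -3.1] M [-0.    0.12 -0.  ] t 16.5
expected [ 0.6658 -0.23  ] ztop 0.0777
plate [ 0.6657 -0.2276 -0.0522  0.0777] -5229.0
plate freez [ 0.6673 -0.228  -0.0805  0.0742] -6209.0
tray [ 0.668  -0.2309 -0.0634  0.018 ] -5226.0
tray outer [ 0.668  -0.2309 -0.0634  0.018 ] -5125.0
```

```bash
python3 - <<'E'
from fit import *
for z in (.072,.0735,.075,.0765,.078): print(fit(MODEL['plate'],['w11'],[.667,-.228,-.07,z],span=(.006,.006,.04)))
# direct: threshold-free line search along normals of each edge, report residual (mm) per edge about best fit
p=fit(MODEL['plate'],['w11'],[.667,-.228,-.07,.0742],True,span=(.006,.006,.04))[0]; print(p)
gx,gy=grad('w11'); c,s=np.cos(p[2]),np.sin(p[2])
for i,q in enumerate(samp(MODEL['plate'],9)):
    X=np.c_[p[0]+c*q[:,0]-s*q[:,1],p[1]+s*q[:,0]+c*q[:,1],np.full(9,p[3])]; uv=proj('w11',X); e=uv[-1]-uv[0]; n=np.array([-e[1],e[0]])/np.linalg.norm(e)
    off=np.arange(-6,6.1,.5); V=[]
    for u in uv:
        P=u+off[:,None]*n; g=np.abs(sum(n[0]*map_coordinates(gx[...,k],[P[:,1],P[:,0]],order=1)+n[1]*map_coordinates(gy[...,k],[P[:,1],P[:,0]],order=1) for k in range(3))/3); V.append((off[g.argmax()],int(g.max())))
    print(i,uv[0].round(),V)
for z in (.012,.015,.018):
  for f in (['w1','w2'],['w11']): print(f,fit(MODEL['tray'],f,[.6673,-.2314,-.067,z],span=(.005,.005,.02)))
E
```

```text
(array([ 0.6679, -0.2281, -0.0822,  0.072 ]), np.float64(-6145.0))
(array([ 0.6675, -0.228 , -0.0817,  0.0735]), np.float64(-6190.0))
(array([ 0.6672, -0.2282, -0.0676,  0.075 ]), np.float64(-6178.0))
(array([ 0.6668, -0.2282, -0.0701,  0.0765]), np.float64(-5492.0))
(array([ 0.6657, -0.2275, -0.0509,  0.078 ]), np.float64(-5203.0))
[ 0.6673 -0.228  -0.0805  0.0742]
0 [391. 176.] [(np.float64(0.5), 55), (np.float64(0.5), 55), (np.float64(0.5), 41), (np.float64(-0.5), 30), (np.float64(-0.5), 50), (np.float64(-0.5), 51), (np.float64(-1.0), 31), (np.float64(-1.0), 32), (np.float64(-1.0), 30)]
1 [398.  64.] [(np.float64(-0.5), 27), (np.float64(0.0), 27), (np.float64(-0.5), 27), (np.float64(-0.5), 27), (np.float64(-0.5), 27), (np.float64(-0.5), 27), (np.float64(-1.0), 26), (np.float64(-0.5), 27), (np.float64(-1.0), 27)]
2 [365.  29.] [(np.float64(-1.0), 20), (np.float64(1.0), 16), (np.float64(0.5), 16), (np.float64(-1.0), 19), (np.float64(-1.0), 19), (np.float64(-1.0), 19), (np.float64(-1.0), 17), (np.float64(-1.5), 17), (np.float64(-1.0), 18)]
3 [268.  29.] [(np.float64(-0.5), 19), (np.f
[... 410 characters left out ...]
15)]
5 [251. 178.] [(np.float64(-0.5), 26), (np.float64(0.0), 26), (np.float64(-1.0), 18), (np.float64(-0.5), 23), (np.float64(0.5), 22), (np.float64(-0.5), 24), (np.float64(0.0), 26), (np.float64(-0.5), 46), (np.float64(-0.5), 55)]
['w1', 'w2'] (array([ 0.6673, -0.232 , -0.0732,  0.012 ]), np.float64(-10604.0))
['w11'] (array([ 0.6698, -0.2274, -0.0667,  0.012 ]), np.float64(-5679.0))
['w1', 'w2'] (array([ 0.6673, -0.2317, -0.0668,  0.015 ]), np.float64(-11786.0))
['w11'] (array([ 0.668 , -0.2279, -0.0657,  0.015 ]), np.float64(-5910.0))
['w1', 'w2'] (array([ 0.6671, -0.2314, -0.067 ,  0.018 ]), np.float64(-11562.0))
['w11'] (array([ 0.668 , -0.2309, -0.0634,  0.018 ]), np.float64(-5226.0))
```

```bash
cat >> fit.py <<'E'
from scipy.optimize import least_squares
def lsq(segs,fns,p0,free_z=True,w=3.5,it=5,tilt=False):
    p=np.array(p0,float); G={f:grad(f) for f in fns}; S=samp(segs,25)
    tf=lambda p,q:np.c_[p[0]+np.cos(p[2])*q[:,0]-np.sin(p[2])*q[:,1],p[1]+np.sin(p[2])*q[:,0]+np.cos(p[2])*q[:,1],np.full(len(q),p[3])]
    off=np.arange(-w,w+.01,.25)
    for k in range(it):
        obs=[]
        for f in fns:
            for q in S:
                uv=proj(f,tf(p,q)); e=uv[-1]-uv[0]; n=np.array([-e[1],e[0]])/np.linalg.norm(e)
                P=uv[:,None]+off[None,:,None]*n
                g=np.abs(sum(n[j]*map_coordinates(G[f][j][...,c],[P[...,1],P[...,0]],order=1) for j in (0,1) for c in range(3)))/3
                i=g.argmax(1); ok=(g.max(1)>6)&(i>0)&(i<len(off)-1)
                obs.append((f,q[ok],P[np.arange(len(i)),i][ok],n))
        def res(v):
            u=np.r_[v[:3],v[3] if free_z else p0[3]]
            return np.concatenate([(proj(f,tf(u,q))-o)@n for f,q,o,n in obs if len(q)])
        m=least_squares(res,p[:4 if free_z else 3],loss='soft_l1',f_scale=.4,x_scale=[.01,.01,.1,.01][:4 if free_z else 3]); p=np.r_[m.x[:3],m.x[3] if free_z else p0[3]]
    rr=res(m.x); return p.round(4),len(rr),np.median(np.abs(rr)).round(2)
OUT=poly([(-62,-66),(62,-66),(62,66),(-62,66)])
E
python3 - <<'E'
from fit import *
P=[.667,-.228,-.072,.075];T=[.6673,-.2314,-.067,.018]
for fz in (True,False): print('plate w11',lsq(MODEL['plate'],['w11'],P,fz))
for f in (['w1','w2'],['w1'],['w2'],['w11']):
  for fz in (True,False): print(f,lsq(OUT,f,T,fz))
Q=[.657,.0097,-.03,.006]
for f in (['w1','w2'],): print('plate0',lsq(MODEL['plate'],f,Q))
E
```

```text
plate w11 (array([ 0.6673, -0.228 , -0.0759,  0.0731]), 150, np.float64(0.26))
plate w11 (array([ 0.6667, -0.2279, -0.0722,  0.075 ]), 150, np.float64(0.49))
['w1', 'w2'] (array([ 0.6691, -0.2314, -0.0654,  0.0177]), 198, np.float64(0.76))
['w1', 'w2'] (array([ 0.6691, -0.2314, -0.0656,  0.018 ]), 198, np.float64(0.75))
['w1'] (array([ 0.6681, -0.2316, -0.0616,  0.0172]), 97, np.float64(0.29))
['w1'] (array([ 0.668 , -0.2316, -0.0634,  0.018 ]), 99, np.float64(0.26))
['w2'] (array([ 0.6706, -0.2266, -0.0658,  0.0269]), 93, np.float64(0.26))
['w2'] (array([ 0.6706, -0.2296, -0.0644,  0.018 ]), 100, np.float64(1.38))
['w11'] (array([ 0.6672, -0.2308, -0.0667,  0.0193]), 93, np.float64(0.97))
['w11'] (array([ 0.6675, -0.2311, -0.0657,  0.018 ]), 88, np.float64(0.78))
plate0 (array([ 0.6565,  0.0113, -0.0233,  0.0033]), 292, np.float64(0.26))
```

```bash
cat >> h.py <<'E'
def place(meas,target,zl,pitch=0.):
    """meas plate x,y,yaw now; target x,y,yaw; zl: lifter underside height"""
    s=r.get_state(); T=Ro.from_quat(s['eef_rot']); L=T*mat(0)[1].inv(); yaw=L.as_euler('ZYX')[0]
    dy=target[2]-meas[2]; v=Ro.from_euler('z',dy).apply([s['tool_pos'][0]-meas[0],s['tool_pos'][1]-meas[1],0])
    go([target[0]+v[0],target[1]+v[1],zl+H],mat(yaw+dy,pitch)[1])
E
python3 - <<'E'
from h import *
nose(); place([.667,-.228,-.0745],[.668,-.2314,-.0655],.0365,0)
E
```

```text
nose [ 0.6925 -0.2318  0.0709] orig [ 0.5903 -0.2251  0.0685] yaw,pitch,roll [-0.065   0.002   0.0013] F [ 0.3  0.5 -3.1] M [-0.    0.12 -0.  ] t 16.5
turn [ 0.002   0.0013 -0.009 ] shift [ 0.0041 -0.0013  0.032 ]
```

```bash
python3 -m pendant '[[[0,0,-0.003],[0.001,0,0.006],0],[[0,0,-0.006],[0.002,-0.001,0.014],0],[[0,0,-0.009],[0.003,-0.001,0.022],0],[[0,0,-0.009],[0.003,-0.001,0.029],0],[[0,0,-0.009],[0.003,-0.001,0.032],0],[[0,0,-0.009],[0.003,-0.001,0.032],0],[[0,0,-0.009],[0.003,-0.001,0.032],0],[[0,0,-0.009],[0.003,-0.001,0.032],0],[[0,0,-0.009],[0.003,-0.001,0.032],0]]'; python3 - <<'E'
from fit import *
snap('wrist','w12b'); snap('top','t12'); snap('scene','s12'); nose()
P=[.668,-.2314,-.066,.0455];T=[.668,-.2314,-.0655,.018]
for fz in (True,False): print('plate',lsq(MODEL['plate'],['w12b'],P,fz)); print('tray',lsq(OUT,['w12b'],T,fz,w=5),lsq(OUT+poly(octo(51,55,20.5)),['w12b'],T,fz,w=2.5))
print(fit(MODEL['plate'],['w12b'],P,True,span=(.006,.006,.03)))
for n in('t12','s12'): print(n,'plate',lsq(MODEL['plate'],[n],P,False),'tray',lsq(OUT,[n],T,False))
E
```

```text
clock: 17.4
tool_pos: [0.5911, -0.2294, 0.0702]
eef_rot: [-0.686, 0.727, 0.001, -0.0]
contact_force: [0.5, 0.0, -2.7]
opening: 0.173
nose [ 0.6932 -0.2352  0.0391] orig [ 0.5909 -0.2293  0.0367] yaw,pitch,roll [-0.0576  0.0016  0.0008] F [-0.4  0.3 -2.3] M [ 0.06  0.18 -0.01] t 17.55
plate (array([ 0.6679, -0.2321, -0.0723,  0.0419]), 150, np.float64(0.25))
tray (array([ 0.6673, -0.2316, -0.0665,  0.018 ]), 90, np.float64(0.25)) (array([ 0.6687, -0.2319, -0.07  ,  0.0199]), 215, np.float64(0.74))
plate (array([ 0.6666, -0.2321, -0.0669,  0.0455]), 143, np.float64(0.7))
tray (array([ 0.6673, -0.2316, -0.0665,  0.018 ]), 90, np.float64(0.25)) (array([ 0.6693, -0.2318, -0.0702,  0.018 ]), 206, np.float64(0.59))
(array([ 0.6677, -0.2323, -0.0743,  0.043 ]), np.float64(-6269.0))
t12 plate (array([ 0.6699, -0.2319, -0.1818,  0.0455]), 92, np.float64(0.82)) tray (array([ 0.6694, -0.227 , -0.0746,  0.018 ]), 50, np.float64(0.46))
s12 plate (array([ 0.6683, -0.2324, -0.1937,  0.0455]), 115, np.float64(0.5)) tray (array([ 0.6671, -0.2355, -0.0824,  0.018 ]), 75, np.float64(0.49))
```

```bash
cat > f4.py <<'E'
from fit import *
def tfit(n,p0,w=3.5):
    G=grad(n); S=samp(MODEL['plate'],25); p=np.r_[p0,0.] # x,y,yaw,z,pitch(nose down)
    off=np.arange(-w,w+.01,.25)
    tf=lambda p,q:p[[0,1,3]]+(Ro.from_euler('z',p[2])*Ro.from_euler('y',p[4])).apply(np.c_[q,np.zeros(len(q))])
    for k in range(6):
        obs=[]
        for q in S:
            uv=proj(n,tf(p,q)); e=uv[-1]-uv[0]; nn=np.array([-e[1],e[0]])/np.linalg.norm(e); P=uv[:,None]+off[None,:,None]*nn
            g=np.abs(sum(nn[j]*map_coordinates(G[j][...,c],[P[...,1],P[...,0]],order=1) for j in(0,1) for c in range(3)))/3
            i=g.argmax(1); ok=(g.max(1)>6)&(i>0)&(i<len(off)-1); obs.append((q[ok],P[np.arange(len(i)),i][ok],nn))
        m=least_squares(lambda v:np.concatenate([(proj(n,tf(v,q))-o)@nn for q,o,nn in obs if len(q)]),p,loss='soft_l1',f_scale=.4,x_scale=[.01,.01,.1,.01,.1]);p=m.x
    sd=np.sqrt(np.diag(np.linalg.inv(m.jac.T@m.jac)))*.4
    print(n,p.round(4),'sd',sd.round(4),'med',np.median(abs(m.fun)).round(2))
if __name__=='__main__':
    tfit('w1',[.657,.010,-.03,.005]);tfit('w2',[.657,.010,-.03,.005]);tfit('w8',[.661,.009,-.066,.008]);tfit('w10',[.665,.009,-.066,.035]);tfit('w11',[.667,-.228,-.075,.0735]);tfit('w12b',[.668,-.232,-.072,.042])
E
python3 f4.py
```

```text
w1 [ 0.6567  0.0129 -0.0283  0.0013  0.0013] sd [0.0001 0.0003 0.0035 0.0004 0.0044] med 0.24
w2 [ 6.56e-01  1.19e-02 -2.11e-02  2.00e-04  1.33e-02] sd [0.0001 0.0002 0.0037 0.0005 0.0084] med 0.25
w8 [ 0.663   0.0106 -0.0663  0.0089  0.1222] sd [0.0001 0.     0.0016 0.0001 0.0044] med 0.25
w10 [ 0.6666  0.0099 -0.0688  0.0332 -0.0326] sd [0.0001 0.0001 0.002  0.0001 0.0073] med 0.39
w11 [ 0.6676 -0.228  -0.0757  0.0732  0.0227] sd [0.0001 0.     0.0017 0.0001 0.0061] med 0.25
w12b [ 0.6683 -0.2322 -0.0714  0.042   0.0304] sd [0.0001 0.     0.0015 0.0001 0.006 ] med 0.25
```

```bash
python3 -m pendant '[[[0.011,0,-0.003],[0,0,0.002],0],[[0.022,0,-0.005],[-0.0005,0,0.006],0],[[0.022,0,-0.005],[-0.0005,0,0.011],0],[[0.022,0,-0.005],[-0.0005,0,0.016],0],[[0.022,0,-0.005],[-0.0005,0,0.018],0],[[0.022,0,-0.005],[-0.0005,0,0.018],0],[[0.022,0,-0.005],[-0.0005,0,0.018],0],[[0.022,0,-0.005],[-0.0005,0,0.018],0]]'; python3 - <<'E'
from f4 import *
snap('wrist','w13'); nose()
tfit('w13',[.668,-.2316,-.067,.026]); print('tray',lsq(OUT,['w13'],[.6675,-.2316,-.0665,.018],False,w=4))
E
```

```text
clock: 18.35
tool_pos: [0.5911, -0.2289, 0.052]
eef_rot: [-0.688, 0.725, -0.007, 0.007]
contact_force: [0.1, -1.2, -3.0]
opening: 0.171
nose [ 0.6939 -0.2343  0.0234] orig [ 0.5917 -0.2289  0.0187] yaw,pitch,roll [-0.0528 -0.0205  0.0007] F [ 1.   0.3 -1.6] M [0.04 0.18 0.05] t 18.4
w13 [ 0.6688 -0.2312 -0.0659  0.0254  0.0081] sd [0.0001 0.     0.0015 0.0001 0.0062] med 0.26
tray (array([ 0.6673, -0.2315, -0.0671,  0.018 ]), 88, np.float64(0.25))
```

```bash
python3 -m pendant '[[[0,0,0],[0,0.0012,0.0015],0],[[0,0,0],[0,0.0012,0.003],0],[[0,0,0],[0,0.0012,0.0045],0],[[0,0,0],[0,0.0012,0.006],0],[[0,0,0],[0,0.0012,0.0075],0],[[0,0,0],[0,0.0012,0.009],0],[[0,0,0],[0,0.0012,0.01],0],[[0,0,0],[0,0.0012,0.01],0]]'; python3 - <<'E'
from f4 import *
snap('wrist','w14'); nose()
tfit('w14',[.667,-.2316,-.067,.016]); print('tray',lsq(OUT,['w14'],[.6675,-.2316,-.0665,.018],False,w=4))
E
```

```text
clock: 19.2
tool_pos: [0.5898, -0.2287, 0.0416]
eef_rot: [-0.688, 0.725, -0.007, 0.007]
contact_force: [0.3, -0.8, -1.7]
opening: 0.172
nose [ 0.6927 -0.2342  0.0131] orig [ 0.5905 -0.2288  0.0085] yaw,pitch,roll [-0.0528 -0.0201  0.0008] F [-0.3 -0.4 -2.4] M [ 0.06  0.22 -0.03] t 19.25
w14 [ 0.6678 -0.2312 -0.0675  0.016   0.0066] sd [0.0001 0.     0.0015 0.0001 0.0063] med 0.25
tray (array([ 0.6696, -0.2317, -0.0648,  0.018 ]), 66, np.float64(0.29))
```

```bash
python3 -m pendant '[[[0,0,0],[0,0,0.001],0],[[0,0,0],[0,0,0.002],0],[[0,0,0],[0,0,0.0025],0],[[0,0,0],[0,0,0.0025],0]]'; python3 - <<'E'
from f4 import *
snap('wrist','w15'); nose(); tfit('w15',[.667,-.2316,-.067,.0135])
E
python3 -m pendant '[[[0,0,0],[0,0,0.001],0],[[0,0,0],[0,0,0.0015],0],[[0,0,0],[0,0,0.0015],0]]'; python3 - <<'E'
from f4 import *
snap('wrist','w16'); nose(); tfit('w16',[.667,-.2316,-.067,.0135])
E
```

```text
clock: 19.65
tool_pos: [0.5901, -0.2288, 0.0393]
eef_rot: [-0.688, 0.725, -0.007, 0.007]
contact_force: [0.1, 0.6, -1.8]
opening: 0.172
nose [ 0.693  -0.2342  0.0107] orig [ 0.5908 -0.2288  0.006 ] yaw,pitch,roll [-0.0527 -0.0204  0.0008] F [-0.8 -0.2 -2. ] M [ 0.06  0.12 -0.03] t 19.7
w15 [ 0.6681 -0.2312 -0.0649  0.0157  0.0023] sd [0.0001 0.     0.0015 0.0001 0.006 ] med 0.25
clock: 20.0
tool_pos: [0.5899, -0.2288, 0.0377]
eef_rot: [-0.688, 0.725, -0.007, 0.007]
contact_force: [-0.0, 0.9, -0.6]
opening: 0.173
nose [ 0.6928 -0.2342  0.0091] orig [ 0.5906 -0.2288  0.0044] yaw,pitch,roll [-0.0528 -0.02    0.0008] F [-0.6 -0.4 -1.2] M [ 0.11  0.03 -0.01] t 20.05
w16 [ 0.6682 -0.2313 -0.0637  0.0157  0.0039] sd [0.0001 0.     0.0014 0.0001 0.0057] med 0.25
```

```bash
python3 -m pendant '[[[0,0,0],[0,0.001,0.0005],0],[[0,0,0],[0,0.005,0.0005],0],[[0,0,0],[0,0.012,0.0004],0],[[0,0,0],[0,0.02,0.0002],0],[[0,0,0],[0,0.028,0],0],[[0,0,0],[0,0.036,-0.0001],0],[[0,0,0],[0,0.045,-0.0003],0],[[0,0,0],[0,0.055,-0.0005],0]]'; python3 - <<'E'
from f4 import *
snap('wrist','w17'); nose(); tfit('w17',[.667,-.2316,-.067,.0155])
E
```

```text
clock: 20.85
tool_pos: [0.5343, -0.2258, 0.0372]
eef_rot: [-0.688, 0.725, -0.007, 0.007]
contact_force: [0.3, -0.1, -0.8]
opening: 0.174
nose [ 0.6344 -0.2314  0.008 ] orig [ 0.5322 -0.2259  0.0037] yaw,pitch,roll [-0.0535 -0.0165  0.001 ] F [-1.7  0.7 -1.2] M [ 0.07  0.27 -0.02] t 20.9
w17 [ 0.6685 -0.2313 -0.0621  0.0158  0.0104] sd [0.0001 0.0001 0.0024 0.0003 0.0134] med 0.25
```

```bash
python3 -m pendant '[[[0,0,0],[0,0.01,-0.0002],0],[[0,0,0],[0,0.02,-0.0004],0],[[0,0,0],[0,0.03,-0.0006],0],[[0,0,0],[0,0.045,-0.0009],0],[[0,0,0],[0,0.06,-0.0012],0],[[0,0,0],[0,0.07,-0.0014],0],[[0,0,0],[0,0.07,-0.0014],0],[[0,0,0],[0,0.07,-0.0014],0],[[0,0,0],[0,0.07,-0.0014],0]]'; python3 - <<'E'
from f4 import *
snap('wrist','w18'); nose(); tfit('w18',[.6685,-.2313,-.063,.0155])
print('tray',lsq(OUT,['w18'],[.6675,-.2316,-.0665,.018],False,w=4))
print('expected plate px',proj('w18',[.668,-.2315,.017]))
E
```

```text
clock: 21.8
tool_pos: [0.4664, -0.2222, 0.0373]
eef_rot: [-0.688, 0.725, -0.008, 0.008]
contact_force: [-0.5, -0.0, -0.8]
opening: 0.168
nose [ 0.5692 -0.2275  0.0087] orig [ 0.467  -0.2222  0.0039] yaw,pitch,roll [-0.0522 -0.0216  0.0007] F [-0.3 -0.4 -2.1] M [-0.01  0.08 -0.03] t 21.85Traceback (most recent call last):
  File "<stdin>", line 2, in <module>
  File "f4.py", line 12, in tfit
    m=least_squares(lambda v:np.concatenate([(proj(n,tf(v,q))-o)@nn for q,o,nn in obs if len(q)]),p,loss='soft_l1',f_scale=.4,x_scale=[.01,.01,.1,.01,.1]);p=m.x
    return func(*args, **kwargs)
    vector_fun = VectorFunction(
        fun_wrapped,
    ...<6 lines>...
        workers=workers
    )
    self._update_fun()
    ~~~~~~~~~~~~~~~~^^
    self.f = self.fun_wrapped(xp_copy(self.x))
             ~~~~~~~~~~~~~~~~^^^^^^^^^^^^^^^^^
    return np.atleast_1d(self.fun(x))
                         ~~~~~~~~^^^
    return self.f(x, *self.args, **self.kwargs)
           ~~~~~~^^^^^^^^^^^^^^^^^^^^^^^^^^^^^^
  File "f4.py", line 12, in <lambda>
    m=least_squares(lambda v:np.concatenate([(proj(n,tf(v,q))-o)@nn for q,o,nn in obs if len(q)]),p,loss='soft_l1',f_scale=.4,x_scale=[.01,.01,.1,.01,.1]);p=m.x
                             ~~~~~~~~~~~~~~^^^^^^^^^^^^^^^^^^^^^^^^^^^^^^^^^^^^^^^^^^^^^^^^^^^^^^
ValueError: need at least one array to concatenate
```

```bash
python3 -m pendant '[[[-0.01,0,0],[0,0.005,0.001],0],[[-0.01,0,0],[0,0.01,0.002],0],[[-0.01,0,0],[0,0.01,0.003],0],[[-0.01,0,0],[0,0.01,0.003],0]]'; python3 -c "
from h import *
nose()"; python3 -m pendant '[[[0,0,0],[0,0,0.0005],0],[[0,0,0],[0,0,0.001],0],[[0,0,0],[0,0,0.001],0]]'; python3 -c "
from h import *
nose()"
```

```text
clock: 22.25
tool_pos: [0.4548, -0.2216, 0.0338]
eef_rot: [-0.688, 0.726, -0.003, 0.004]
contact_force: [-0.5, -0.3, -0.3]
opening: 0.17
nose [ 0.5573 -0.227   0.0041] orig [ 0.4551 -0.2216  0.0005] yaw,pitch,roll [-0.0528 -0.0095  0.0009] F [-0.5 -0.3 -0.3] M [ 0.02  0.01 -0.03] t 22.25
clock: 22.55
tool_pos: [0.4553, -0.2217, 0.0333]
eef_rot: [-0.688, 0.725, -0.004, 0.004]
contact_force: [-1.5, 0.1, 4.4]
opening: 0.174
nose [ 0.5579 -0.2271  0.0037] orig [ 0.4557 -0.2217 -0.    ] yaw,pitch,roll [-0.0527 -0.0105  0.0007] F [-1.5  0.1  4.4] M [ 0.08  0.22 -0.03] t 22.55
```

Desk contact is felt at 4.4 N. I'll open the jaws and retreat straight up.

```bash
python3 -m pendant '[[[0,0,0],[0,0,-0.0005],0.2],[[0,0,0],[0,0,-0.0005],0.3],[[0,0,0],[0,0,-0.0005],0.5],[[0,0,0],[0,0,-0.0005],0.8],[[0,0,0],[0,0,-0.0005],0.8],[[0,0,0],[0,0,-0.0005],0.8],[[0,0,0],[0,0,-0.0005],0.8],[[0,0,0],[0,0,-0.0005],0.8]]'; python3 -m pendant '[[[0,0,0],[0,0,-0.01],0.8],[[0,0,0],[0,0,-0.03],0.8],[[0,0,0],[0,0,-0.06],0.8],[[0,0,0],[0,0,-0.1],0.8],[[0,0,0],[0,0,-0.14],0.8],[[0,0,0],[0,0,-0.17],0.8],[[0,0,0],[0,-0.03,-0.18],0.8],[[0,0,0],[0,-0.06,-0.18],0.8],[[0,0,0],[0,-0.06,-0.18],0.8],[[0,0,0],[0,-0.06,-0.18],0.8]]'; python3 - <<'E'
from f4 import *
snap('wrist','w19'); nose()
tfit('w19',[.668,-.2313,-.065,.016]); print('tray',lsq(OUT,['w19'],[.6675,-.2316,-.0665,.018],False,w=4))
print('lifter',lsq(HT+BL,['w19'],[.4557,-.2217,-.053,0],False), fit(HT,['w19'],[.4557,-.2217,-.053,0]), fit(BL,['w19'],[.4557,-.2217,-.053,0]))
E
```

```text
clock: 23.35
tool_pos: [0.4552, -0.2217, 0.0334]
eef_rot: [-0.688, 0.725, -0.003, 0.004]
contact_force: [0.4, 0.1, 0.4]
opening: 0.79
clock: 24.35
tool_pos: [0.5128, -0.2246, 0.2143]
eef_rot: [-0.688, 0.725, -0.003, 0.004]
contact_force: [-0.5, -0.4, -0.2]
opening: 0.8
nose [ 0.6144 -0.2302  0.1841] orig [ 0.5122 -0.2247  0.1807] yaw,pitch,roll [-0.0529 -0.0082  0.0009] F [ 0.4 -0.1 -0.4] M [0.06 0.1  0.01] t 24.4
w19 [ 0.6683 -0.2313 -0.0614  0.0154  0.0212] sd [0.0001 0.0001 0.0025 0.0005 0.0072] med 0.25
tray (array([ 0.6649, -0.2315, -0.0644,  0.018 ]), 68, np.float64(0.24))
lifter (array([ 0.4559, -0.2207, -0.0631,  0.    ]), 112, np.float64(0.73)) (array([ 0.4602, -0.2217, -0.1009,  0.    ]), np.float64(-1494.0)) (array([ 0.4547, -0.22  , -0.0712,  0.    ]), np.float64(-1509.0))
```

Next I'll check the seating from right above the tray, at two positions.

```bash
python3 -m pendant '[[[0,0,0],[0,-0.04,0.02],0.8],[[0,0,0],[0,-0.08,0.04],0.8],[[0,0,0],[0,-0.12,0.04],0.8],[[0,0,0],[0,-0.12,0.04],0.8],[[0,0,0],[0,-0.12,0.04],0.8],[[0,0,0],[0,-0.12,0.04],0.8]]'; python3 -c "
from h import *
snap('wrist','w20')"; python3 -m pendant '[[[0,0,0],[0.04,0.02,0],0.8],[[0,0,0],[0.08,0.04,0],0.8],[[0,0,0],[0.08,0.04,0],0.8],[[0,0,0],[0.08,0.04,0],0.8],[[0,0,0],[0.08,0.04,0],0.8]]'; python3 - <<'E'
from f4 import *
snap('wrist','w21'); nose()
for n in ('w20','w21'):
    tfit(n,[.668,-.2313,-.065,.016]); print('tray',lsq(OUT,[n],[.6675,-.2316,-.0665,.018],False,w=4))
P=[.668,-.2313,-.065,.016]
print('plate2',lsq(MODEL['plate'],['w20','w21'],P),'tray2',lsq(OUT,['w20','w21'],[.6675,-.2316,-.0665,.018],w=3))
snap('top','t21')
print('usb/box/eraser diff top', [float(np.abs(cv2.imread('pics/t21.png')[a:b,c:d].astype(int)-cv2.imread('pics/top0.png')[a:b,c:d]).mean().round(1)) for a,b,c,d in ((174,187,388,412),(145,162,392,410),(180,203,312,326))])
E
```

```text
clock: 25.0
tool_pos: [0.6313, -0.2317, 0.1752]
eef_rot: [-0.688, 0.726, -0.003, 0.003]
contact_force: [-0.1, -0.2, -0.2]
opening: 0.802
clock: 25.55
tool_pos: [0.5894, -0.3077, 0.1752]
eef_rot: [-0.689, 0.725, -0.003, 0.004]
contact_force: [0.2, 1.4, -0.0]
opening: 0.798
nose [ 0.6924 -0.3123  0.1455] orig [ 0.5902 -0.3071  0.1418] yaw,pitch,roll [-0.0508 -0.0106  0.0022] F [-0.1 -0.4  0.6] M [0.01 0.   0.01] t 25.6
w20 [ 0.6676 -0.2311 -0.0642  0.0164 -0.0274] sd [0.0001 0.0001 0.0029 0.0005 0.0172] med 0.25
tray (array([ 0.6679, -0.2317, -0.0665,  0.018 ]), 98, np.float64(0.48))
w21 [ 0.6683 -0.2308 -0.0543  0.0149  0.0101] sd [0.0001 0.0001 0.0024 0.0003 0.008 ] med 0.04
tray (array([ 0.6677, -0.2324, -0.0687,  0.018 ]), 99, np.float64(0.72))
plate2 (array([ 0.6679, -0.2311, -0.059 ,  0.0156]), 300, np.float64(0.25)) tray2 (array([ 0.6676, -0.2322, -0.0688,  0.0188]), 182, np.float64(0.5))
usb/box/eraser diff top [6.4, 7.1, 7.0]
```

```bash
python3 - <<'E'
from h import *
a=cv2.imread('pics/top0.png');b=cv2.imread('pics/t21.png')
for y0,y1,x0,x1 in ((174,187,388,412),(145,162,392,410),(180,203,312,326)):
    m=cv2.matchTemplate(b[y0-8:y1+8,x0-8:x1+8],a[y0:y1,x0:x1],cv2.TM_CCOEFF_NORMED); _,v,_,l=cv2.minMaxLoc(m); print(round(v,2),np.array(l)-8)
print(r.finish_job())
E
```

```text
1.0 [0 0]
1.0 [0 0]
1.0 [0 0]
the job is handed in; nothing more can be done
None
```

I slid the lifter under the plate, carried the plate to the clipped-corner tray and lowered it onto the ledges. Then I drew the lifter out and laid it on the desk about 5 cm in front of the tray. The job is handed in at about 26 s of the 61 s allowed; no verdict is reported.

**Last checks that passed:**
- **Plate:** it sits within about 1 mm of the cut-out centre and about 0.01 rad of its yaw. The wrist readings agree with it lying on both ledges.
- **Lifter:** it was on the desk (4.4 N of contact) before I opened the jaws. The highest force I read while sliding under the plate was about 10 N.
- **Bystanders:** the eraser, USB stick and cover-glass box match the starting picture with no shift.

**Readings that were weak or disagreed:**
- **Plate level:** single-view tilt readings ranged from -0.027 to +0.021 rad. That scatter is close to the 0.035 rad limit, so the camera does not confirm it is level.
- **Plate height:** the wrist camera reads the plate's top at 15.6 mm against 17 mm expected. It also read low for the plate lying on the desk.
- **Top camera:** it placed the tray 4 to 8 mm off sideways, so I relied on the wrist camera.
- **Lifter in the grip:** it appeared to droop nose-down by about 0.02 rad with the plate on it. I corrected for that before lowering.
- **Lifter at rest:** I did not measure its tilt after release. The camera fits placed it within about 5 mm of where I released it, and their yaw scattered by about 0.05 rad.

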